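# Set the spring stop over the setting block

### The arm

A 7-joint arm with a two-finger parallel gripper is mounted at the origin on the work surface. World frame = base frame: x ahead of the robot, y to its left, z up, the work surface at z = 0. Lengths are in m, angles in degrees, forces in N, time in s.
With the tool pointing down it reaches from about 0.425 to 1.025 m from the base axis. Payload 9.4 kg.
Tool frame: the origin (TCP) lies between the finger pads; the fingertips stand 19 mm ahead of it and the grasp point (between the pads) is the TCP (bot.finger_overhang is the distance from the TCP to the fingertips, in m); z points along the fingers, y is the line along which they close (so a half turn about z gives the same grasp; the last joint's range is limited). The gripper opens to 85 mm and grips with 20 to 120 N. Pads are 22 mm wide; open, the fingers measure 114 mm over their backs; the gripper's body (76 mm by 85 mm) begins 54 mm behind the grasp point. The pads swing forward as they close: fully open they stand 13 mm farther back than shut.
Start: joints at [-74.41, 34.337, -0.143, 91.639, 0.103, 54.024, -4.572], TCP at [0.248, 0.681, 0.25] pointing down, gripper open.
Joint ranges: [-147.43, 147.43], [-19.82, 112.94], [-74.19, 73.91], [6.32, 146.72], [-59.91, 239.91], [6.04, 106.73], [-150.56, 150.56]. Speed limits (degrees/s): [127.2, 127.2, 172.46, 172.46, 180, 180, 180].

### API

Orientations are given as [roll, pitch, yaw] about the fixed x, y, z axes, in that order (R = Rz(yaw) Ry(pitch) Rx(roll)).
In Python, from bench import bot, imaging, spotter gives the robot as it stands.
- The arm moves only by the tool arm_command, never from a script. Its argument "steps" is a list of rows, each an object with "dp": the shift along the world's x, y, z in shares of 60 cm (1.0 is 60 cm), a list of three; "angular": the turn, a rotation vector about the world's x, y, z in a scale on which 1.0 is 45 degrees, a list of three; "jaw": the opening, from -1 (shut) to 1 (fully open). In form: [{"dp": [dx, dy, dz], "angular": [rx, ry, rz], "jaw": jaw}, ...]. A call has 1 to 5 rows; each row is the pose to reach, as a shift and turn from the pose commanded when the call began; what a row does not reach only later rows make up. A row lasts 1/10 s, in which the tool goes at most 50 mm and 8.59 degrees, less where a joint would pass 70% of its speed; a pose out of reach is approached as far as the arm can. A shift or turn number past 1, either way, is cut back to 1. A call with a gripper value outside its range is refused whole. The fingers move at their own pace and stop on an object; the grip force is fixed at half the most. Time passes only in rows, so rows that repeat a pose let the fingers close. It gives the time, the measured TCP pose, the force, the opening and the grip force at its end, in the units of the state.
- bot.state(): the state, without advancing time (a new reading comes with each control period).
- imaging.camera(name): name is "scene" or "side" or "wrist"; returns (picture, depth): 480x640x3 uint8, red, green, blue; 480x640 float32, m along the optical axis (not along the pixel's ray), 0 where there is no reading.
- imaging.get_calibration(name): a dict with "camera_matrix" (3x3 intrinsics, pixels), "cam_to_world" (4x4, takes a point from camera to world coordinates). Camera axes: x right, y up, looking along -z (the intrinsics and any distortion apply to the point x, -y, -z); pixel columns grow to the right and rows downward; lengths in m; the calibration is good to about 2 mm. A picture is of the moment at which its call begins: read the wrist's pose just before it. get_calibration takes no time and is no camera call; for the wrist camera it gives the pose at the moment of the call.
- bot.close_job(): hands the job in; it is judged then, once.
Trained networks look in the newest picture that a camera, given by its name, has taken for a name from the list of things; names that differ only in an ending like _2 or _b are one class to them, and where a whole thing is asked for, a point or a joint stands for the part that bears it (a point fixed in the world has none). Each returns a list of dicts, best first, with "confidence" (0 to 1); they miss things now and then, are a little off and sometimes report something else, mostly with a low value. They report only what shows in the picture. A call takes as long as a camera call. They do not tell look-alikes from the thing itself.
- spotter.look_for(name, camera): "rect" ([left, top, right, bottom] in pixels, round what is visible of it).
The state is a dict: "t": time; "qpos": joint angles; "joint_velocities": joint speeds; "joint_torque": joint torques, N m; "tcp_pos": TCP position; "eef_rot": TCP orientation; "contact_force": force on the tool from outside, world axes, zero at the start; "moment": the same for the moment, N m; "finger_gap": finger opening in m; "finger_force": force on a finger pad.
Only numpy, scipy, OpenCV 4.12 (cv2) and the standard library are available. Lean on these libraries where they do the work, as an engineer would, in place of code of your own. Each camera call takes 0.05 s, during which the arm holds its last target. There are 200 camera calls.

### The job

With the red driver, screw the stop's brass foot down until it just drags on the setting block pushed fully home under it, turning the screw only with the driver and never pressing hard or jamming the block. Leave the driver standing in the screw, then draw the block about 30 mm out by its red knob against the light drag, and leave it lying there with the foot still rubbing on it. Leave the other things on the bench alone.

Things in the scene. Friction and masses are not known exactly. Their poses are not given: they have to be found in the camera images.
- plate: Grey base plate of the stop fixture, fixed, 250 x 150 x 12 mm. Origin on the bench right below the stop screw's axis, z up; it reaches x = -150 (roughly towards the robot) to +100 mm. On it lie two steel rails along x, 14 mm high, inner faces at y = +-19.8 mm, for the block to slide between, and at its +x end a dark back stop, face at x = +81 mm.
- beam (a point): Middle of the top of the green crossbeam of the bridge over the rails, 102 mm above the bench, axes as the plate's. The beam is 34 mm (x) by 134 mm (y) and 18 mm thick; its posts, 30 x 22 mm, stand at y = +-56 mm.
- stand: Green bridge with screw and brass foot; origin 12 mm above the plate's. The foot, 20 mm across, hangs below the beam on the screw axis, on a spring: 2 N per mm of lift. It starts 3 to 10 mm above the block, not measured. It just drags when the block lifts it by about 1.5 mm, i.e. pressed with about 3 N (1 to 5 N is right, over 10 N is jammed).
- socket (a point): Mouth centre of the square recess in the screw's brass head (36 x 36 x 18 mm, on the beam, mouth 120.5 mm above the bench); z up, x and y along the recess's sides. Recess 16 mm square, 15 mm deep, with a 4 mm lead-in. The head does not rise; clockwise from above lowers the foot 3.18 mm per rad (20 mm a turn). Friction 0.08 N m; it stays as left, and ends 1.7 rad past first touch.
- driver: Red-handled driver, upright in its rack. Origin at the centre of the tip's end face, z up along it, x and y along the tip's sides. Square tip 14 x 14 mm, 22 mm long; shank 14 mm round up to 45 mm; round handle 26 mm across from 45 mm to the top at 125 mm. 160 g. Its tip stands 8 mm above the bench.
- rack: Blue block 70 x 70 x 30 mm, fixed, with one square hole 16 mm wide, 22 mm deep, in the middle of its top, in which the driver stands, its sides parallel to the hole's. Origin at the centre of its underside.
- block: Setting block: loose aluminium bar 206 x 36 x 24 mm between the rails, about 450 g. Origin at the centre of its underside, x along the rails as the plate's. It starts home: its +x end within 3 mm of the back stop, origin at x = -23 mm of the plate. Lifted by the knob, still between the rails, it can feel where the foot is.
- knob (a point): Middle of the red knob on the block, 20 mm (x) by 26 mm (y), from the bar's top (24 mm above the block's underside) to 60 mm above the underside; this point is 42 mm above the underside, at x = -88 mm of the block, axes as the block's.
- tray: Bystander: open blue tray, 100 x 80 x 35 mm. Origin at the centre of its underside.
- oil: Bystander: yellow oil bottle, 56 mm across, 130 mm tall. Origin at the centre of its underside.
- collar: Bystander: steel collar, 60 mm across, 22 mm tall. Origin at the centre of its underside.
Not all that is in view belongs to the job. Of the things like the block, leave any that is blue or orange; of the rest the smaller one is meant.

How it is judged (in metres and radians):
On the way, in this order (a step that is already met when the one before it is completed fails the run):
1. with the driver in the screw's recess and the block home and flat, the foot presses the block lightly (1 to 5 N) (z of driver in the frame of socket below -0.009 m and horizontal distance between driver and socket below 0.005 m and x of block in the frame of plate above -0.03 m and z of block in the frame of plate below 0.0135 m and contact force between block and stand between 1 and 5 N), for 0.2 s.
2. the block is drawn out by 20 mm or more under the foot's drag (x of block in the frame of plate below -0.042 m and contact force between block and stand between 1 and 5 N), for 0.2 s.
At the end, for the whole second after the job is handed in: The block lies flat and still between the rails, drawn 20 to 45 mm out from home, with the foot pressing on it with 1 to 5 N, and the driver stands upright (within 0.2 rad) in the screw's recess, at least 9 mm deep (all of step 2 and x of block in the frame of plate above -0.067 m and z of block in the frame of plate below 0.0135 m and z of driver in the frame of socket below -0.009 m and horizontal distance between driver and socket below 0.005 m and angle between driver's own z axis and vertical below 0.2 rad and linear speed of block below 0.01 m/s); the robot touches nothing.
It fails at once if the block is jammed: the foot presses it with more than 10 N (contact force between block and stand above 10 N).
It fails at once if the fingers push on the stop itself (more than 5 N) (contact force between the fingers and stand above 5 N).
It fails at once if a bystander is pushed more than 20 mm (distance of any of tray, oil, collar from where it was at the start of the episode above 0.02 m).
It also fails if it takes over 67 s, if anything falls off the work surface, if the arm or the gripper's body presses on something with over 40 N, if the wrist force passes 120 N, or if a joint passes its speed limit or range.

## Working session

There is one attempt and no reset: what is moved stays moved. The work goes in short steps, Python scripts to look and compute and a tool call to move; the robot and the scene stay as the last step left them, time stands still between calls to the robot, and variables do not carry over. Pictures are saved under pics/ and viewed, at most 10 in all, crops included, and the job is handed in when it is done.

Besides the shell and the picture viewer there is one more tool, called after ">>>" as name(argument=value, ...), one argument or row to a line, values as JSON. arm_command: Moves the arm, as the interface text tells. Its arguments: {"type":"object","properties":{"steps":{"type":"array","items":{"type":"object","properties":{"dp":{"type":"array","items":{"type":"number"}},"angular":{"type":"array","items":{"type":"number"}},"jaw":{"type":"number"}}}}},"required":["steps"]}

```bash
mkdir -p pics; ls
cat > h.py <<'E'
import numpy as np, cv2
from bench import bot, imaging, spotter
def grab(n):
    im,d=imaging.camera(n); c=imaging.get_calibration(n); return im,d,np.array(c["camera_matrix"]),np.array(c["cam_to_world"])
def world(d,K,T):
    v,u=np.mgrid[:d.shape[0],:d.shape[1]]
    P=np.stack([(u-K[0,2])/K[0,0]*d,-(v-K[1,2])/K[1,1]*d,-d,np.ones_like(d)],-1)
    W=(P@T.T)[...,:3]; W[d==0]=np.nan; return W
E
python3 - <<'E'
from h import *
s=bot.state(); print({k:np.round(v,4).tolist() for k,v in s.items()})
ims=[]
for n in ("scene","side"):
    im,d,K,T=grab(n); W=world(d,K,T); np.savez(f"{n}.npz",im=im,W=W,K=K,T=T)
    print(n,imaging.get_calibration(n).keys(),np.round(T,3).tolist(),K.tolist())
    cv2.imwrite(f"pics/{n}0.png",im[...,::-1])
    for t in "plate stand driver rack block knob tray oil collar socket".split():
        for r in spotter.look_for(t,n)[:3]:
            b=np.array(r["rect"]); u,v=int((b[0]+b[2])/2),int((b[1]+b[3])/2)
            print(t,np.round(b).tolist(),round(r["confidence"],2),np.round(W[min(v,479),min(u,639)],3))
E
```

```text
pics
{'t': 0.0, 'qpos': [-74.4106, 34.3836, -0.1452, 91.6813, 0.1016, 54.0235, -4.5705], 'joint_velocities': [-0.083, 0.0771, 0.0009, -0.0491, -0.0872, 0.0199, 0.0046], 'joint_torque': [0.0009, -77.6463, 1.5656, -25.8007, 0.0123, 0.0092, -0.0], 'tcp_pos': [0.2476, 0.6809, 0.2494], 'eef_rot': [-179.9121, 0.0072, 160.0198], 'contact_force': [-0.8444, -0.2186, -0.1217], 'moment': [-0.0299, 0.0203, 0.061], 'finger_force': 0.0, 'finger_gap': 0.0854}
scene dict_keys(['camera_matrix', 'cam_to_world']) [[0.873, -0.375, 0.313, 0.93], [0.488, 0.649, -0.584, -0.658], [0.016, 0.662, 0.749, 1.025], [0.0, 0.0, 0.0, 1.0]] [[517.198159455231, 0.0, 320.05258432890065], [0.0, 517.198159455231, 244.35144244405765], [0.0, 0.0, 1.0]]
plate [272.0, 252.0, 386.0, 336.0] 0.72 [ 0.631 -0.058  0.104]
stand [327.0, 251.0, 357.0, 322.0] 0.71 [ 0.647 -0.022  0.102]
stand [220.0, 342.0, 241.0, 379.0] 0.38 [ 0.544 -0.3    0.114]
driver [219.0, 343.0, 241.0, 380.0] 0.87 [ 0.545 -0.301  0.113]
rack [212.0, 361.0, 255.0, 401.0] 0.83 [ 0.544 -0.305  0.034]
block [222.0, 208.0, 301.0, 238.0] 0.9 [0.337 0.11  0.023]
blo
[... 864 characters left out ...]
98 [ 0.62  -0.028  0.091]
driver [362.0, 359.0, 380.0, 403.0] 0.59 [ 0.529 -0.307  0.107]
rack [340.0, 379.0, 396.0, 432.0] 0.6 [ 0.529 -0.306  0.031]
block [316.0, 253.0, 408.0, 296.0] 0.63 [ 0.605 -0.01   0.036]
block [191.0, 227.0, 254.0, 299.0] 0.61 [0.322 0.106 0.022]
block [148.0, 346.0, 308.0, 398.0] 0.57 [ 0.299 -0.181  0.031]
knob [154.0, 131.0, 244.0, 194.0] 0.82 [0.306 0.468 0.035]
knob [314.0, 252.0, 406.0, 298.0] 0.77 [ 0.6   -0.011  0.035]
knob [189.0, 227.0, 256.0, 296.0] 0.72 [0.323 0.108 0.023]
tray [261.0, 173.0, 309.0, 210.0] 0.73 [0.504 0.34  0.002]
collar [441.0, 332.0, 475.0, 368.0] 0.98 [ 0.738 -0.213 -0.001]
socket [362.0, 232.0, 386.0, 252.0] 0.93 [0.632 0.009 0.108]
```

View pics/scene0.png

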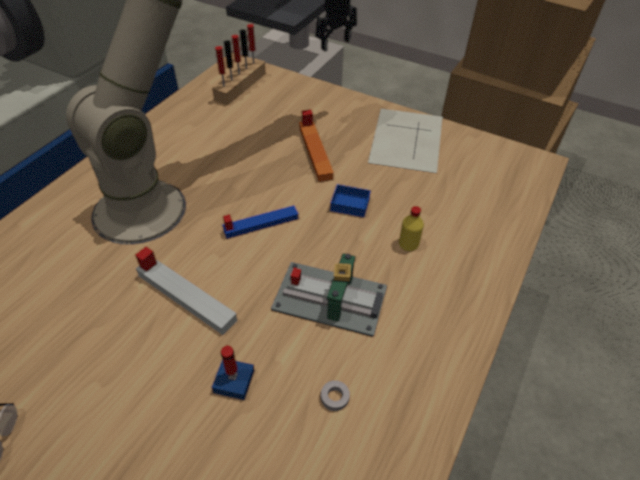

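Run:
```python
from h import *
im=np.load("side.npz")["im"]
a=cv2.resize(im[200:440,270:490],None,fx=2.5,fy=2.5,interpolation=cv2.INTER_CUBIC)
cv2.imwrite("pics/side_crop.png",a[...,::-1])
```

```text
(no output)
```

View pics/side_crop.png

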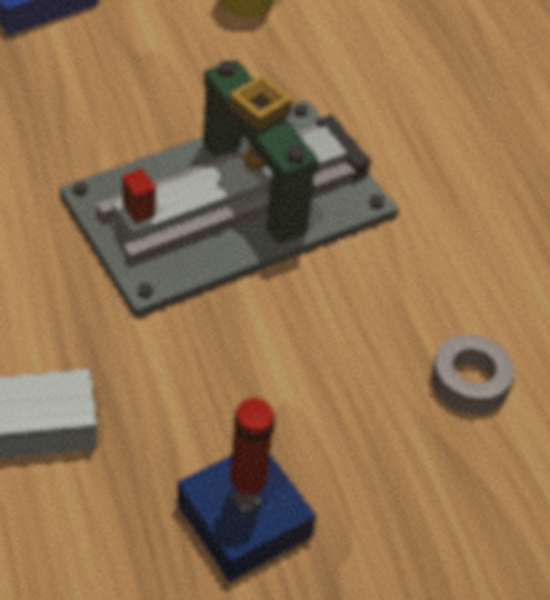

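The candidate blocks are:
- blue (260,222): excluded by colour
- orange (316,150): excluded by colour
- large grey (186,295): loose on the bench
- small grey (330,292): between the rails under the green bridge

The small grey one is the smaller of the two that remain, and the enlarged crop shows it in the fixture with its red knob at scene (296,276). The driver is at (230,360) in the blue rack. The separate tool rack at (235,70) isn't part of the job.

```bash
cat >> h.py <<'E'
def rect(P):  # centre, size, yaw mod 90
    r=cv2.minAreaRect((P[:,:2]*1000).astype(np.float32)); return np.round(r[0],1),np.round(r[1],1),round(r[2],1)
def col(im):
    h=cv2.cvtColor(im,cv2.COLOR_RGB2HSV).astype(int); return h[...,0],h[...,1],h[...,2]
def circ(P):
    A=np.c_[2*P[:,:2],np.ones(len(P))]; c=np.linalg.lstsq(A,(P[:,:2]**2).sum(1),rcond=None)[0]; return c[:2],np.sqrt(c[2]+c[:2]@c[:2])
def main(n,im,W):
    H,S,V=col(im); x,y,z=W[...,0],W[...,1],W[...,2]
    box=lambda x0,x1,y0,y1:(x>x0)&(x<x1)&(y>y0)&(y<y1)
    fx=box(.45,.8,-.16,.16); rk=box(.45,.65,-.4,-.22)
    red=((H<8)|(H>172))&(S>140)
    def show(t,m,f=None):
        P=W[m]; 
        if len(P)<8: print(n,t,len(P)); return
        print(n,t,len(P),"mean",np.round(P.mean(0)*1000,1),"rect",*rect(P),"z98",np.round(np.percentile(P[:,2],[5,50,95])*1000,1))
        if f: 
            c,r=circ(P); print("   circle",np.round(c*1000,1),round(r*1000,1))
    show("plate",fx&(z>.007)&(z<.018)&(S<90))
    show("beam",fx&(z>.094)&(z<.11)&(H>40)&(H<95)&(S>60))
    show("head",fx&(z>.112)&(z<.128)&(H>12)&(H<35)&(S>80))
    show("knobtop",fx&red&(z>.066)&(z<.08)); show("knob",fx&red)
    show("bar",fx&(z>.032)&(z<.040)&(S<80))
    show("racktop",rk&(z>.025)&(z<.035)&(H>95)&(H<130))
    show("handle",rk&red&(z>.06)&(z<.125),1); show("handletop",rk&red&(z>.13))
E
python3 - <<'E'
from h import *
for n in ("scene","side"):
    f=np.load(n+".npz"); main(n,f["im"],f["W"])
E
```

```text
scene plate 2651 mean [609.7 -18.6  12.5] rect [608.8  -1.9] [250.5 155.4] 12.4 z98 [ 8.9 12.6 16.2]
scene beam 340 mean [637.7 -14.8 102.2] rect [633.7   2.5] [ 32.6 132.5] 11.9 z98 [ 98.5 102.4 105.3]
scene head 213 mean [633.6   3.3 119.2] rect [632.5   4.4] [35.7 40.4] 26.9 z98 [113.3 119.5 123.3]
scene knobtop 75 mean [526.5 -21.8  72.1] rect [526.3 -20.6] [18.9 28.8] 13.5 z98 [68.3 72.1 76. ]
scene knob 117 mean [527.4 -25.1  66.6] rect [526.3 -20.6] [18.9 28.8] 13.5 z98 [47.6 70.3 75.2]
scene bar 913 mean [632.    1.8  35.9] rect [628.3 -11.8] [221.3 113.5] 29.3 z98 [32.7 35.9 38.9]
scene racktop 797 mean [ 541.4 -299.4   30.3] rect [ 535.7 -294.6] [70.3 69.9] 16.4 z98 [26.7 30.3 33.4]
scene handle 161 mean [ 542.4 -301.2   93.3] rect [ 541.6 -301.1] [20.6  7.4] 40.8 z98 [ 64.4  93.4 121.3]
   circle [ 536.7 -295.2] 10.2
scene handletop 105 mean [ 535.6 -294.   133. ] rect [ 535.8 -294.2] [24.6 22.6] 21.5 z98 [130.7 133.  135.6]
side plate 3015 mean [585.8 -27.4  12.1] rect [605.2  -1.8] [251.  155.4] 12.8 z98 [ 8.5 11.9 16. ]
side beam 363 mean [629.5 -11.9 101.5] rect [ 6.288e+02 -1.000e-01] [ 32.8 130.4] 12.5 z98 [ 97.9 101.6 104.5]
side head 258 mean [629.5   2.2 118.5] rect [629.8   3.2] [42.6 39.9] 30.0 z98 [112.9 118.8 122.3]
side knobtop 101 mean [521.5 -23.   71.2] rect [522.6 -21.9] [20.  27.5] 12.3 z98 [66.4 71.2 74.9]
side knob 184 mean [520.8 -26.5  63.5] rect [522.2 -22.2] [20.8 27.8] 9.5 z98 [44.8 67.8 74.2]
side bar 940 mean [606.6  -5.5  35.7] rect [616.   -5.7] [118.1 220.9] 89.1 z98 [32.7 35.7 38.7]
side racktop 1109 mean [ 528.9 -302.4   29.7] rect [ 531.8 -295.3] [71.3 71.2] 17.0 z98 [26.7 29.7 32.6]
side handle 255 mean [ 528.3 -304.1   89.9] rect [ 528.2 -303.3] [ 9.9 21.8] 64.0 z98 [ 62.7  89.6 116.8]
   circle [ 531.4 -297. ] 10.0
side handletop 150 mean [ 531.6 -295.7  132.9] rect [ 531.8 -295.1] [23.4 23.7] 7.7 z98 [130.7 132.8 135.3]
```

Units first: shifts go in shares of 60 cm and turns go in shares of 45 degrees. So -0.17 m is -0.2833, -0.034 m is -0.0567, -14.5 degrees is -0.3222.

>>> arm_command(
  steps=[
    {"dp": [0.025,-0.0567,0.0083],"angular": [0,0,-0.0644],"jaw": 1},
    {"dp": [0.05,-0.1133,0.0167],"angular": [0,0,-0.1289],"jaw": 1},
    {"dp": [0.075,-0.17,0.025],"angular": [0,0,-0.1933],"jaw": 1},
    {"dp": [0.1,-0.2267,0.0333],"angular": [0,0,-0.2578],"jaw": 1},
    {"dp": [0.125,-0.2833,0.0417],"angular": [0,0,-0.3222],"jaw": 1},
  ],
)

```text
t: 1.6
tcp_pos: [0.3233, 0.51, 0.2756]
eef_rot: [180.0, 0.0, 145.4]
contact_force: [0.6, 0.4, 0.2]
finger_gap: 0.0858
finger_force: 0.0
```

In the tool's units: -0.17 m is -0.2833, -0.136 m is -0.2267, -14.5 degrees is -0.3222.

>>> arm_command(
  steps=[
    {"dp": [0.025,-0.0567,0.0083],"angular": [0,0,-0.0644],"jaw": 1},
    {"dp": [0.05,-0.1133,0.0167],"angular": [0,0,-0.1289],"jaw": 1},
    {"dp": [0.075,-0.17,0.025],"angular": [0,0,-0.1933],"jaw": 1},
    {"dp": [0.1,-0.2267,0.0333],"angular": [0,0,-0.2578],"jaw": 1},
    {"dp": [0.125,-0.2833,0.0417],"angular": [0,0,-0.3222],"jaw": 1},
  ],
)

```text
t: 2.1
tcp_pos: [0.3983, 0.3399, 0.3007]
eef_rot: [180.0, -0.0, 130.9]
contact_force: [1.1, -0.1, -0.5]
finger_gap: 0.0855
finger_force: 0.0
```

In the tool's units: -0.17 m is -0.2833, -0.136 m is -0.2267, -14.5 degrees is -0.3222.

>>> arm_command(
  steps=[
    {"dp": [0.025,-0.0567,0.0083],"angular": [0,0,-0.0644],"jaw": 1},
    {"dp": [0.05,-0.1133,0.0167],"angular": [0,0,-0.1289],"jaw": 1},
    {"dp": [0.075,-0.17,0.025],"angular": [0,0,-0.1933],"jaw": 1},
    {"dp": [0.1,-0.2267,0.0333],"angular": [0,0,-0.2578],"jaw": 1},
    {"dp": [0.125,-0.2833,0.0417],"angular": [0,0,-0.3222],"jaw": 1},
  ],
)

```text
t: 2.6
tcp_pos: [0.4732, 0.1699, 0.3258]
eef_rot: [180.0, -0.0, 116.4]
contact_force: [0.5, 0.8, -0.5]
finger_gap: 0.0854
finger_force: 0.0
```

In the tool's units: -0.17 m is -0.2833, -0.136 m is -0.2267, -14.5 degrees is -0.3222.

>>> arm_command(
  steps=[
    {"dp": [0.025,-0.0567,0.0083],"angular": [0,0,-0.0644],"jaw": 1},
    {"dp": [0.05,-0.1133,0.0167],"angular": [0,0,-0.1289],"jaw": 1},
    {"dp": [0.075,-0.17,0.025],"angular": [0,0,-0.1933],"jaw": 1},
    {"dp": [0.1,-0.2267,0.0333],"angular": [0,0,-0.2578],"jaw": 1},
    {"dp": [0.125,-0.2833,0.0417],"angular": [0,0,-0.3222],"jaw": 1},
  ],
)

```text
t: 3.1
tcp_pos: [0.5482, -0.0001, 0.3508]
eef_rot: [180.0, -0.0, 101.9]
contact_force: [0.7, 0.5, -0.8]
finger_gap: 0.0855
finger_force: 0.0
```

Run:
```python
from h import *
s=bot.state(); print({k:np.round(s[k],4).tolist() for k in ("t","tcp_pos","eef_rot","contact_force","moment","qpos")})
im,d,K,T=grab("wrist"); W=world(d,K,T); np.savez("w1.npz",im=im,W=W,K=K,T=T); print(np.round(T,3).tolist())
cv2.imwrite("pics/w1.png",im[...,::-1]); main("wrist",im,W)
```

```text
{'t': 3.1, 'tcp_pos': [0.5482, -0.0001, 0.3508], 'eef_rot': [179.9627, -0.0055, 101.907], 'contact_force': [0.6619, 0.5104, -0.7596], 'moment': [0.0345, -0.0329, -0.0425], 'qpos': [-24.2287, 16.7173, 24.1028, 109.0214, -8.1722, 55.8834, 15.4729]}
[[0.98, -0.187, -0.065, 0.534], [0.198, 0.931, 0.307, 0.071], [0.003, -0.314, 0.95, 0.475], [0.0, 0.0, 0.0, 1.0]]
wrist plate 8798 mean [590.2  -5.8  13.2] rect [609.9 -10.8] [250.1 147.9] 12.3 z98 [11.7 13.2 14.8]
wrist beam 1855 mean [629.7   3.4 103.3] rect [633.5  -4.5] [ 34.1 130.4] 12.0 z98 [101.1 103.2 107.8]
wrist head 896 mean [633.3  -4.5 120.7] rect [633.5  -4. ] [35.6 36.7] 24.9 z98 [116.9 121.2 122.7]
wrist knobtop 282 mean [526.9 -27.7  72.9] rect [526.9 -27.5] [18.4 22.9] 10.4 z98 [71.6 72.9 74.3]
wrist knob 325 mean [527.5 -26.2 102. ] rect [526.9 -26.5] [19.6 54.1] 1.9 z98 [ 71.1  73.  407.1]
wrist bar 3481 mean [628.   -3.7  36.6] rect [617.1   1.9] [224.4 113. ] 20.3 z98 [33.1 37.  38.6]
wrist racktop 1454 mean [ 533.3 -294.1   31.6] rect [ 533.7 -300.8] [70.2 72.2] 15.3 z98 [29.  31.8 33.1]
wrist handle 468 mean [ 533.  -290.    95.5] rect [ 533.3 -291. ] [21.8  8.5] 2.2 z98 [ 69.2  96.  120.2]
   circle [ 533.7 -299.3] 11.2
wrist handletop 27 mean [ 525.5 -292.9  133.2] rect [ 525.5 -293.7] [9.2 4. ] 59.5 z98 [130.9 133.5 135.3]
```

View pics/w1.png

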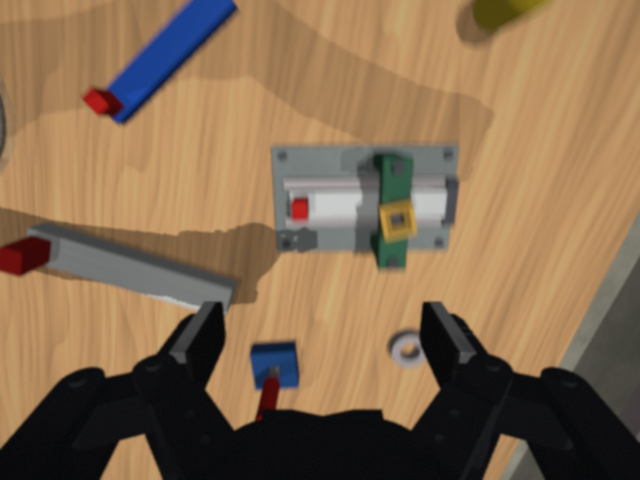

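The wrist view shows the recess at (397,220), the knob at (299,209) and the rack at (274,366). The wrist positions sit about 6 mm off in y from the fixed cameras. That may be residual motion, so I'll retake now that the arm is still.

Run:
```python
from h import *
for i in range(2):
    im,d,K,T=grab("wrist"); W=world(d,K,T); 
    main("wrist",im,W); print(np.round(T[:3,3],4),np.round(bot.state()["tcp_pos"],4))
np.savez("w1.npz",im=im,W=W,K=K,T=T)
```

```text
wrist plate 9640 mean [587.1   7.8  11.4] rect [604.8   1.4] [249.8 150. ] 12.9 z98 [ 9.8 11.3 13.4]
wrist beam 2043 mean [625.3  15.3 101.1] rect [628.3   7.9] [ 32.6 131. ] 12.9 z98 [ 99.2 101.1 102.6]
wrist head 972 mean [628.8   7.3 118.5] rect [629.2   6.8] [35.6 36.8] 25.2 z98 [114.5 119.1 120.7]
wrist knobtop 324 mean [521.6 -16.7  71.2] rect [521.7 -17. ] [18.5 25. ] 10.7 z98 [69.8 71.2 72.6]
wrist knob 388 mean [522.6 -14.1 104.3] rect [524.5 -13.6] [24.9 30.8] 10.2 z98 [ 64.4  71.3 407.1]
wrist bar 2997 mean [610.2   4.3  35.1] rect [616.1   6. ] [213.8 123. ] 30.4 z98 [33.5 35.2 36.6]
wrist racktop 1386 mean [ 532.7 -284.2   28.9] rect [ 532.8 -290.7] [70.1 71.6] 17.0 z98 [27.2 28.9 30.4]
wrist handle 526 mean [ 532.3 -280.4   94.4] rect [ 531.8 -281. ] [22.4  8.9] 7.7 z98 [ 64.2  95.3 122.7]
   circle [ 532.7 -289.9] 11.4
wrist handletop 50 mean [ 524.7 -287.9  131.5] rect [ 524.3 -287.9] [17.5  7.1] 89.5 z98 [130.2 131.4 132.7]
[0.533  0.0732 0.4748] [ 0.5493 -0.0038  0.3514]
wrist plate 9576 mean [586.8   8.3  11.4] rect [604.7   1.7] [249.9 150.2] 12.9 z98 [ 9.7 11.3 1
[... 207 characters left out ...]

wrist knobtop 313 mean [521.1 -15.7  71.1] rect [520.9 -16.4] [18.4 24.6] 11.2 z98 [69.4 71.2 72.6]
wrist knob 376 mean [521.9 -13.2 100.3] rect [521.2 -12. ] [35.2 22.3] 87.9 z98 [ 60.4  71.2 406.5]
wrist bar 2957 mean [609.1   4.2  35.1] rect [615.3   6.4] [220.  122.6] 30.0 z98 [33.5 35.2 36.6]
wrist racktop 1352 mean [ 533.  -283.7   28.7] rect [ 532.9 -289.8] [69.8 70.6] 16.6 z98 [27.1 28.8 30.2]
wrist handle 524 mean [ 532.3 -280.1   93.8] rect [ 532.1 -280.9] [21.9  8.7] 5.9 z98 [ 63.8  94.8 121.9]
   circle [ 533.  -289.5] 11.3
wrist handletop 35 mean [ 524.7 -286.3  131.3] rect [ 524.5 -286.4] [13.5  6.3] 89.8 z98 [130.3 131.3 132.1]
[0.532  0.0757 0.4743] [ 0.5484 -0.0012  0.3507]
```

In the tool's units: -0.15 m is -0.25, -0.12 m is -0.2, 0.9 degrees is 0.02.

>>> arm_command(
  steps=[
    {"dp": [-0.01,-0.0083,-0.05],"angular": [0,0,0.0089],"jaw": 1},
    {"dp": [-0.02,-0.0167,-0.1],"angular": [0,0,0.02],"jaw": 1},
    {"dp": [-0.03,-0.0233,-0.15],"angular": [0,0,0.02],"jaw": 1},
    {"dp": [-0.0433,-0.0317,-0.2],"angular": [0,0,0.02],"jaw": 1},
    {"dp": [-0.0433,-0.0317,-0.25],"angular": [0,0,0.02],"jaw": 1},
  ],
)

```text
t: 3.75
tcp_pos: [0.5204, -0.017, 0.1993]
eef_rot: [-180.0, -0.0, 103.0]
contact_force: [1.1, 0.6, 0.2]
finger_gap: 0.0852
finger_force: 0.0
```

In the tool's units: -0.05 m is -0.0833, -0.045 m is -0.075.

>>> arm_command(
  steps=[
    {"dp": [0,0,-0.05],"angular": [0,0,0],"jaw": 1},
    {"dp": [0,0,-0.075],"angular": [0,0,0],"jaw": 1},
    {"dp": [0,0,-0.0833],"angular": [0,0,0],"jaw": 1},
    {"dp": [0,0,-0.0833],"angular": [0,0,0],"jaw": 1},
    {"dp": [0,0,-0.0833],"angular": [0,0,0],"jaw": 1},
  ],
)

```text
t: 4.25
tcp_pos: [0.5222, -0.0173, 0.151]
eef_rot: [179.9, -0.0, 103.0]
contact_force: [-0.5, 0.5, -0.1]
finger_gap: 0.0854
finger_force: 0.0
```

Run:
```python
from h import *
for i in range(2):
    c=imaging.get_calibration("wrist"); s=bot.state(); im,d=imaging.camera("wrist"); T=np.array(c["cam_to_world"]);K=np.array(c["camera_matrix"]); W=world(d,K,T)
    main("wrist",im,W); print(np.round(s["tcp_pos"],4),np.round(s["eef_rot"],2))
cv2.imwrite("pics/w2.png",im[...,::-1])
```

```text
wrist plate 22311 mean [565.5   9.6  12.1] rect [606.2  -1.5] [250.2 149.7] 12.8 z98 [10.7 12.  13.7]
wrist beam 7741 mean [622.   23.5 101.2] rect [627.    5.5] [ 38.  129.1] 12.3 z98 [ 96.5 101.7 102.9]
wrist head 4901 mean [629.5   4.8 118.7] rect [630.6   3.8] [37.2 37.6] 25.2 z98 [113.4 119.6 121.2]
wrist knobtop 1115 mean [522.6 -19.2  71.7] rect [522.9 -20.3] [19.  26.4] 12.1 z98 [69.8 71.8 72.9]
wrist knob 1374 mean [522.1 -17.1  68.5] rect [522.9 -20.3] [19.  26.4] 12.4 z98 [49.3 71.6 72.8]
wrist bar 8018 mean [598.3  -0.6  35.6] rect [614.    8.2] [224.1 114.7] 23.3 z98 [32.7 35.8 37. ]
wrist racktop 0
wrist handle 0
wrist handletop 0
[ 0.5222 -0.0173  0.151 ] [179.94  -0.   102.95]
wrist plate 22357 mean [565.7   9.4  12.1] rect [606.4  -1.7] [250.  150.1] 12.7 z98 [10.8 12.  13.6]
wrist beam 7736 mean [622.   23.4 101.2] rect [627.5   5.5] [ 37.1 129.3] 12.1 z98 [ 96.3 101.7 102.9]
wrist head 4887 mean [629.5   4.9 118.7] rect [630.6   3.7] [37.2 38. ] 25.9 z98 [113.5 119.6 121.1]
wrist knobtop 1114 mean [522.5 -19.1  71.7] rect [522.7 -19.9] [19.1 25.4] 13.8 z98 [70.  71.8 72.9]
wrist knob 1372 mean [522.  -17.   68.6] rect [522.9 -19.9] [19.  25.7] 12.3 z98 [49.7 71.7 72.8]
wrist bar 7969 mean [597.7  -0.8  35.7] rect [614.5   7.2] [225.2 112.2] 23.1 z98 [32.6 35.8 37. ]
wrist racktop 0
wrist handle 0
wrist handletop 0
[ 0.5223 -0.0174  0.1512] [1.7991e+02 1.0000e-02 1.0294e+02]
```

View pics/w2.png

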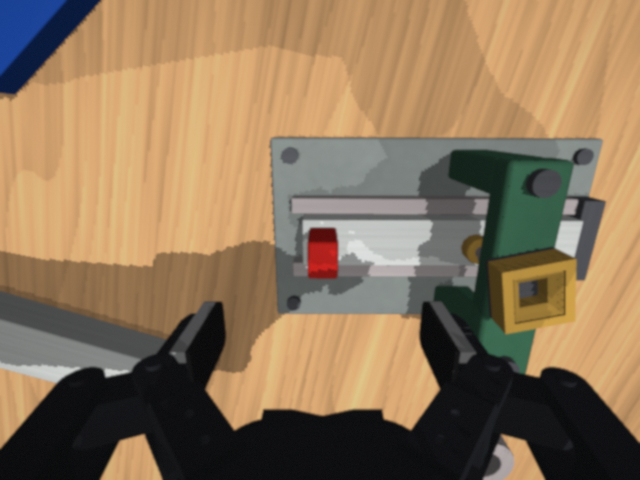

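The knob is at (323,253), midway between the fingers. The bar runs between the rails and the foot edge shows at (472,248). The measurements now agree, so I'll descend and grip the knob along x.

>>> arm_command(
  steps=[
    {"dp": [0,-0.0042,-0.0583],"angular": [0,0,0],"jaw": 1},
    {"dp": [0,-0.0042,-0.1083],"angular": [0,0,0],"jaw": 1},
    {"dp": [0,-0.0042,-0.1417],"angular": [0,0,0],"jaw": 1},
    {"dp": [0,-0.0042,-0.155],"angular": [0,0,0],"jaw": 1},
    {"dp": [0,-0.0042,-0.155],"angular": [0,0,0],"jaw": 1},
  ],
)

```text
t: 4.85
tcp_pos: [0.5217, -0.0202, 0.0571]
eef_rot: [-180.0, -0.0, 102.9]
contact_force: [1.1, 0.4, 0.9]
finger_gap: 0.0856
finger_force: 0.0
```

>>> arm_command(
  steps=[
    {"dp": [0,0,0],"angular": [0,0,0],"jaw": 0},
    {"dp": [0,0,0],"angular": [0,0,0],"jaw": -0.4},
    {"dp": [0,0,0],"angular": [0,0,0],"jaw": -0.5},
    {"dp": [0,0,0],"angular": [0,0,0],"jaw": -0.7},
    {"dp": [0,0,0],"angular": [0,0,0],"jaw": -0.7},
  ],
)

```text
t: 5.35
tcp_pos: [0.5225, -0.02, 0.058]
eef_rot: [179.9, 0.0, 102.9]
contact_force: [2.1, 1.2, 3.9]
finger_gap: 0.0192
finger_force: 58.5
```

Run:
```python
from h import *
for i in range(3):
    s=bot.state(); print({k:np.round(s[k],4).tolist() for k in ("t","tcp_pos","eef_rot","contact_force","moment","finger_gap","finger_force")})
    im,d,K,T=grab("wrist")
W=world(d,K,T);H,S,V=col(im); z=W[...,2]; m=(H>12)&(H<35)&(S>90)&(z>.03)&(z<.075)&(np.hypot(W[...,0]-.6307,W[...,1]-.004)<.018)
print(m.sum(),np.round(np.percentile(z[m],[0,2,10,50,90]),4) if m.any() else 0)
im,d,K,T=grab("side"); main("side",im,world(d,K,T))
```

```text
{'t': 5.35, 'tcp_pos': [0.5225, -0.02, 0.058], 'eef_rot': [179.9013, 0.0146, 102.9187], 'contact_force': [2.0531, 1.194, 3.9201], 'moment': [0.0775, -0.1112, -0.0859], 'finger_gap': 0.0192, 'finger_force': 58.4516}
{'t': 5.4, 'tcp_pos': [0.5225, -0.02, 0.058], 'eef_rot': [179.899, 0.0123, 102.9174], 'contact_force': [0.5264, 1.1493, 8.2605], 'moment': [0.0567, 0.1308, -0.0532], 'finger_gap': 0.0195, 'finger_force': 59.0273}
{'t': 5.45, 'tcp_pos': [0.5225, -0.0201, 0.058], 'eef_rot': [179.905, 0.0116, 102.9122], 'contact_force': [0.5832, 0.8305, 8.2871], 'moment': [0.1192, 0.1142, -0.0344], 'finger_gap': 0.0191, 'finger_force': 59.0318}
1570 [0.0426 0.044  0.0459 0.0527 0.0541]
side plate 2650 mean [591.  -38.1  12.1] rect [605.4  -3.3] [251.6 154.7] 11.9 z98 [ 8.6 12.  16.1]
side beam 378 mean [629.  -10.9 101.2] rect [6.286e+02 5.000e-01] [ 32.2 132. ] 12.8 z98 [ 97.5 101.5 104.3]
side head 382 mean [596.   -8.8 119.1] rect [560.2 -24.1] [192.6  38. ] 21.0 z98 [113.  119.3 125.9]
side knobtop 78 mean [524.1 -24.8  71.3] rect [525.8 -21.7] [31.3 16.2] 76.3 z98 [67.  71.5 74.3]
side knob 146 mean [523.6 -28.7  64.9] rect [524.8 -25.1] [37.6 17.6] 71.1 z98 [45.8 68.4 75.2]
side bar 874 mean [610.6  -5.1  35.6] rect [615.5  -5.4] [119.3 215.6] 87.4 z98 [32.6 35.7 38.6]
side racktop 1107 mean [ 529.1 -302.4   29.7] rect [ 531.8 -295.6] [70.2 72. ] 16.8 z98 [26.6 29.8 32.4]
side handle 252 mean [ 528.2 -304.    90.5] rect [ 528.1 -303.5] [ 8.8 21.5] 63.5 z98 [ 63.5  90.6 117.6]
   circle [ 531.4 -296.9] 10.1
side handletop 148 mean [ 532.  -295.6  132.6] rect [ 532.3 -295.2] [23.1 23.7] 39.6 z98 [130.6 132.4 134.9]
```

In the tool's units: 0.002 m is 0.0033, 0.001 m is 0.0017.

>>> arm_command(
  steps=[
    {"dp": [0,0,0.0017],"angular": [0,0,0],"jaw": -0.7},
    {"dp": [0,0,0.0033],"angular": [0,0,0],"jaw": -0.7},
    {"dp": [0,0,0.0033],"angular": [0,0,0],"jaw": -0.7},
  ],
)

```text
t: 5.85
tcp_pos: [0.5212, -0.0202, 0.0591]
eef_rot: [-179.9, -0.0, 102.9]
contact_force: [0.6, 0.5, -5.1]
finger_gap: 0.019
finger_force: 58.6
```

In the tool's units: 0.001 m is 0.0017.

>>> arm_command(
  steps=[
    {"dp": [0,0,0.0017],"angular": [0,0,0],"jaw": -0.7},
    {"dp": [0,0,0.0017],"angular": [0,0,0],"jaw": -0.7},
    {"dp": [0,0,0.0017],"angular": [0,0,0],"jaw": -0.7},
  ],
)

```text
t: 6.15
tcp_pos: [0.5216, -0.0202, 0.0602]
eef_rot: [-180.0, 0.0, 102.9]
contact_force: [-0.2, 0.1, -5.1]
finger_gap: 0.0192
finger_force: 58.8
```

```bash
cat >> h.py <<'E'
def st(k=4):
    F=[];M=[]
    for i in range(k):
        s=bot.state(); F.append(s["contact_force"]); M.append(s["moment"])
        im,d=imaging.camera("wrist")
    print(s["t"],"tcp",np.round(s["tcp_pos"],4),np.round(s["eef_rot"],2),"F",np.round(np.mean(F,0),2),"sd",np.round(np.std(F,0),2),"M",np.round(np.mean(M,0),3),"gap",round(s["finger_gap"],4))
    return im,d
def bartilt(im,d,c):
    T=np.array(c["cam_to_world"]);W=world(d,np.array(c["camera_matrix"]),T); H,S,V=col(im)
    a=np.deg2rad(12.8); q=W-[.6307,.0039,.012]; x=q[...,0]*np.cos(a)+q[...,1]*np.sin(a); y=-q[...,0]*np.sin(a)+q[...,1]*np.cos(a); z=q[...,2]*1000
    m=(abs(y)<.014)&(x>-.085)&(x<-.025)&(z>18)&(z<40)&(S<80)
    p=np.polyfit(x[m],z[m],1); print("bar n",m.sum(),"z at -60:",round(np.polyval(p,-.06),2),"at 0:",round(p[1],2),"slope mm/m",round(p[0],1))
    m=(H>12)&(H<35)&(S>90)&(z>20)&(z<60)&(np.hypot(x,y)<.018); print("foot z",np.round(np.percentile(z[m],[1,5,20]),2), m.sum())
E
python3 - <<'E'
from h import *
im,d=st(); bartilt(im,d,imaging.get_calibration("wrist"))
E
```

```text
6.3 tcp [ 0.5217 -0.0202  0.0602] [-179.99    0.    102.92] F [ 0.51  0.17 -5.05] sd [0.75 0.23 0.41] M [-0.089  0.376 -0.005] gap 0.0191
bar n 6369 z at -60: 25.97 at 0: 25.77 slope mm/m -3.3
foot z [31.48 32.68 36.01] 1523
```

In the tool's units: 0.002 m is 0.0033, 0.001 m is 0.0017.

>>> arm_command(
  steps=[
    {"dp": [0,0,0.0017],"angular": [0,0,0],"jaw": -0.7},
    {"dp": [0,0,0.0033],"angular": [0,0,0],"jaw": -0.7},
    {"dp": [0,0,0.0033],"angular": [0,0,0],"jaw": -0.7},
    {"dp": [0,0,0.0033],"angular": [0,0,0],"jaw": -0.7},
  ],
)

```text
t: 6.75
tcp_pos: [0.5218, -0.0201, 0.0624]
eef_rot: [180.0, 0.0, 102.9]
contact_force: [-0.7, -0.7, -4.6]
finger_gap: 0.019
finger_force: 58.8
```

In the tool's units: 0.001 m is 0.0017, 0.0005 m is 0.0008.

>>> arm_command(
  steps=[
    {"dp": [0,0,0.0008],"angular": [0,0,0],"jaw": -0.7},
    {"dp": [0,0,0.0017],"angular": [0,0,0],"jaw": -0.7},
    {"dp": [0,0,0.0017],"angular": [0,0,0],"jaw": -0.7},
  ],
)

```text
t: 7.05
tcp_pos: [0.5218, -0.0202, 0.0633]
eef_rot: [180.0, 0.0, 102.9]
contact_force: [0.5, -0.7, -5.8]
finger_gap: 0.0193
finger_force: 58.8
```

Run:
```python
from h import *
im,d=st(); bartilt(im,d,imaging.get_calibration("wrist"))
```

```text
7.2 tcp [ 0.5218 -0.0201  0.0633] [180.     0.   102.92] F [-0.01 -0.26 -5.06] sd [0.35 0.25 0.51] M [-0.096  0.395 -0.026] gap 0.0192
bar n 6365 z at -60: 29.02 at 0: 28.79 slope mm/m -3.8
foot z [31.45 32.72 36.04] 1449
```

In the tool's units: 0.001 m is 0.0017, 0.0005 m is 0.0008.

>>> arm_command(
  steps=[
    {"dp": [0,0,0.0008],"angular": [0,0,0],"jaw": -0.7},
    {"dp": [0,0,0.0017],"angular": [0,0,0],"jaw": -0.7},
    {"dp": [0,0,0.0017],"angular": [0,0,0],"jaw": -0.7},
  ],
)

```text
t: 7.55
tcp_pos: [0.5218, -0.0202, 0.0643]
eef_rot: [-180.0, 0.0, 102.9]
contact_force: [0.8, 0.5, -5.5]
finger_gap: 0.0192
finger_force: 58.6
```

Run:
```python
from h import *
im,d=st(3); bartilt(im,d,imaging.get_calibration("wrist"))
```

```text
7.65 tcp [ 0.5217 -0.0202  0.0643] [-179.99    0.    102.92] F [ 0.16 -0.07 -5.78] sd [0.47 0.4  0.21] M [-0.085  0.469 -0.011] gap 0.019
bar n 6361 z at -60: 29.98 at 0: 29.75 slope mm/m -3.8
foot z [31.65 32.88 36.13] 1434
```

In the tool's units: 0.001 m is 0.0017, 0.0005 m is 0.0008.

>>> arm_command(
  steps=[
    {"dp": [0,0,0.0008],"angular": [0,0,0],"jaw": -0.7},
    {"dp": [0,0,0.0017],"angular": [0,0,0],"jaw": -0.7},
    {"dp": [0,0,0.0017],"angular": [0,0,0],"jaw": -0.7},
  ],
)

```text
t: 8.0
tcp_pos: [0.5218, -0.0201, 0.0653]
eef_rot: [-180.0, 0.0, 102.9]
contact_force: [0.2, 0.8, -6.6]
finger_gap: 0.0187
finger_force: 58.7
```

Run:
```python
from h import *
im,d=st(4); bartilt(im,d,imaging.get_calibration("wrist"))
```

```text
8.15 tcp [ 0.5218 -0.0201  0.0652] [-180.      0.    102.92] F [ 0.9   0.46 -7.04] sd [0.43 0.67 0.47] M [-0.164  0.471 -0.026] gap 0.0194
bar n 6364 z at -60: 30.88 at 0: 30.54 slope mm/m -5.8
foot z [32.49 33.72 36.96] 1420
```

In the tool's units: 0.001 m is 0.0017, 0.0005 m is 0.0008.

>>> arm_command(
  steps=[
    {"dp": [0,0,0.0008],"angular": [0,0,0],"jaw": -0.7},
    {"dp": [0,0,0.0017],"angular": [0,0,0],"jaw": -0.7},
    {"dp": [0,0,0.0017],"angular": [0,0,0],"jaw": -0.7},
  ],
)

```text
t: 8.5
tcp_pos: [0.5218, -0.0201, 0.0663]
eef_rot: [-180.0, -0.0, 102.9]
contact_force: [1.8, -0.3, -9.0]
finger_gap: 0.019
finger_force: 58.7
```

Run:
```python
from h import *
im,d=st(6); bartilt(im,d,imaging.get_calibration("wrist"))
```

```text
8.75 tcp [ 0.5218 -0.0201  0.0662] [-180.      0.    102.92] F [ 1.2   0.22 -9.02] sd [0.41 0.46 0.33] M [-0.15   0.516 -0.04 ] gap 0.0195
bar n 6332 z at -60: 31.83 at 0: 31.47 slope mm/m -6.1
foot z [33.28 34.67 37.82] 1396
```

In the tool's units: -0.008 m is -0.0133, -0.0075 m is -0.0125.

>>> arm_command(
  steps=[
    {"dp": [0,0,-0.0033],"angular": [0,0,0],"jaw": -0.7},
    {"dp": [0,0,-0.0067],"angular": [0,0,0],"jaw": -0.7},
    {"dp": [0,0,-0.01],"angular": [0,0,0],"jaw": -0.7},
    {"dp": [0,0,-0.0125],"angular": [0,0,0],"jaw": -0.7},
    {"dp": [0,0,-0.0133],"angular": [0,0,0],"jaw": -0.7},
  ],
)

```text
t: 9.3
tcp_pos: [0.5217, -0.0202, 0.0582]
eef_rot: [-180.0, 0.0, 102.9]
contact_force: [-1.6, 0.5, -2.4]
finger_gap: 0.0192
finger_force: 59.9
```

Run:
```python
from h import *
for i in range(2):
  im,d=st(4); bartilt(im,d,imaging.get_calibration("wrist"))
```

```text
9.45 tcp [ 0.5218 -0.0202  0.0583] [180.     0.   102.91] F [-1.39  0.22 -3.29] sd [0.28 0.39 0.78] M [-0.068  0.339  0.024] gap 0.0189
bar n 6402 z at -60: 24.19 at 0: 24.13 slope mm/m -1.0
foot z [31.63 32.7  35.98] 1564
9.65 tcp [ 0.5218 -0.0202  0.0584] [1.7999e+02 1.0000e-02 1.0291e+02] F [-0.59 -0.12 -3.71] sd [0.39 0.24 0.34] M [-0.098  0.364  0.009] gap 0.0191
bar n 6378 z at -60: 24.18 at 0: 24.04 slope mm/m -2.3
foot z [31.57 32.72 35.94] 1574
```

>>> arm_command(
  steps=[
    {"dp": [0,0,0],"angular": [0,0,0],"jaw": -0.4},
    {"dp": [0,0,0],"angular": [0,0,0],"jaw": 0},
    {"dp": [0,0,0],"angular": [0,0,0],"jaw": 0.5},
    {"dp": [0,0,0],"angular": [0,0,0],"jaw": 1},
    {"dp": [0,0,0],"angular": [0,0,0],"jaw": 1},
  ],
)

```text
t: 10.2
tcp_pos: [0.5219, -0.0202, 0.0584]
eef_rot: [180.0, 0.0, 102.9]
contact_force: [-0.2, 0.0, -0.0]
finger_gap: 0.0819
finger_force: 0.0
```

Run:
```python
from h import *
for i in range(2):
  im,d=st(3); bartilt(im,d,imaging.get_calibration("wrist"))
```

```text
10.3 tcp [ 0.5219 -0.0202  0.0583] [179.99   0.   102.92] F [0.05 0.29 0.1 ] sd [0.47 0.29 0.46] M [0.011 0.007 0.   ] gap 0.0855
bar n 5598 z at -60: 23.96 at 0: 23.92 slope mm/m -0.5
foot z [31.54 32.85 36.  ] 1571
10.45 tcp [ 0.5218 -0.0202  0.0583] [1.8000e+02 1.0000e-02 1.0291e+02] F [ 0.02 -0.42 -0.09] sd [0.6  0.32 0.14] M [-0.028 -0.003  0.032] gap 0.0851
bar n 5601 z at -60: 23.98 at 0: 23.95 slope mm/m -0.4
foot z [31.31 32.69 35.99] 1566
```

Touch comes at 5.6 mm of block lift, so for about 3 N the foot must drop 7.1 mm, which is about 128° clockwise. Next I'll fetch the driver.

In the tool's units: 0.18 m is 0.3, 0.035 m is 0.0583, 10 degrees is 0.2222.

>>> arm_command(
  steps=[
    {"dp": [0,0,0.0583],"angular": [0,0,0],"jaw": 1},
    {"dp": [0,0,0.1167],"angular": [0,0,0],"jaw": 1},
    {"dp": [0,0,0.1833],"angular": [0,0,0],"jaw": 1},
    {"dp": [0.0033,-0.0333,0.25],"angular": [0,0,0.1111],"jaw": 1},
    {"dp": [0.0067,-0.0833,0.3],"angular": [0,0,0.2222],"jaw": 1},
  ],
)

```text
t: 11.0
tcp_pos: [0.5262, -0.0691, 0.2406]
eef_rot: [179.9, 0.0, 113.3]
contact_force: [0.4, 0.2, -0.3]
finger_gap: 0.0853
finger_force: 0.0
```

In the tool's units: -0.21 m is -0.35, -0.18 m is -0.3, 30 degrees is 0.6667.

>>> arm_command(
  steps=[
    {"dp": [0.0033,-0.075,0],"angular": [0,0,0.1556],"jaw": 1},
    {"dp": [0.0067,-0.15,0],"angular": [0,0,0.3111],"jaw": 1},
    {"dp": [0.01,-0.225,0],"angular": [0,0,0.4667],"jaw": 1},
    {"dp": [0.0133,-0.3,0],"angular": [0,0,0.6],"jaw": 1},
    {"dp": [0.0133,-0.35,0],"angular": [0,0,0.6667],"jaw": 1},
  ],
)

```text
t: 11.5
tcp_pos: [0.5331, -0.2838, 0.2384]
eef_rot: [-180.0, 0.1, 143.0]
contact_force: [-0.7, 0.4, -0.3]
finger_gap: 0.0855
finger_force: 0.0
```

In the tool's units: -0.015 m is -0.025, -0.01 m is -0.0167.

>>> arm_command(
  steps=[
    {"dp": [0,-0.0167,0],"angular": [0,0,0],"jaw": 1},
    {"dp": [0,-0.025,0],"angular": [0,0,0],"jaw": 1},
    {"dp": [0,-0.025,0],"angular": [0,0,0],"jaw": 1},
    {"dp": [0,-0.025,0],"angular": [0,0,0],"jaw": 1},
  ],
)

```text
t: 11.9
tcp_pos: [0.5341, -0.2933, 0.2381]
eef_rot: [180.0, -0.0, 143.0]
contact_force: [-0.4, 0.2, -0.4]
finger_gap: 0.0854
finger_force: 0.0
```

Run:
```python
from h import *
for i in range(3):
    c=imaging.get_calibration("wrist"); s=bot.state(); im,d=imaging.camera("wrist"); T=np.array(c["cam_to_world"]);K=np.array(c["camera_matrix"]); W=world(d,K,T)
    if i: main("wrist",im,W)
    print(np.round(s["tcp_pos"],4),np.round(s["eef_rot"],2))
cv2.imwrite("pics/w3.png",im[...,::-1])
```

```text
[ 0.5341 -0.2933  0.2381] [ 1.7997e+02 -4.0000e-02  1.4301e+02]
wrist plate 11805 mean [586.8 -56.3  12.1] rect [608.3 -11.9] [250.8 130.3] 12.7 z98 [10.3 12.  15.2]
wrist beam 22 mean [629.9 -63.9  95.2] rect [630.3 -64.1] [2.7 6.6] 77.3 z98 [94.2 95.2 96.4]
wrist head 0
wrist knobtop 328 mean [525.7 -30.4  70.7] rect [526.6 -30.6] [21.4 10. ] 49.3 z98 [66.6 71.2 73. ]
wrist knob 933 mean [523.5 -32.4  58.9] rect [522.3 -28.2] [19.1 14.2] 11.5 z98 [41.3 59.5 72.4]
wrist bar 4774 mean [570.2 -14.9  35.8] rect [585.8 -20.6] [ 60.2 152.8] 83.3 z98 [33.8 35.9 37.2]
wrist racktop 3381 mean [ 525.1 -288.8   29.9] rect [ 532.5 -294.2] [69.4 70. ] 16.5 z98 [28.7 29.9 31.1]
wrist handle 452 mean [ 523.6 -287.8   96.5] rect [ 524.3 -288.6] [21.3  7.1] 55.8 z98 [ 65.8  97.9 124.3]
   circle [ 532.6 -294.1] 12.5
wrist handletop 863 mean [ 531.7 -293.7  132.7] rect [ 531.8 -294.1] [23.8 24.2] 24.7 z98 [131.2 132.8 133.9]
[ 0.5342 -0.2933  0.2382] [ 1.7997e+02 -3.0000e-02  1.4303e+02]
wrist plate 11769 mean [586.6 -56.5  12.1] rect [608.2 -11.7] [250.4 130.7] 12.7 z98 [10.3 12.  15. ]
wrist beam 19 mean [629.7 -64.   95.5] rect [629.5 -64.1] [2.1 6. ] 61.9 z98 [94.2 95.5 96.5]
wrist head 0
wrist knobtop 329 mean [525.8 -30.5  70.6] rect [526.6 -30.6] [21.6  9.6] 50.3 z98 [66.6 71.2 72.9]
wrist knob 932 mean [523.5 -32.4  58.8] rect [522.8 -29.1] [20.6 12.9] 21.3 z98 [41.2 59.7 72.5]
wrist bar 4745 mean [570.1 -14.8  35.8] rect [586.  -20.5] [ 60.4 152.8] 83.1 z98 [33.9 35.9 37.2]
wrist racktop 3382 mean [ 525.1 -288.9   29.9] rect [ 532.6 -294.2] [69.6 70.3] 16.5 z98 [28.6 29.9 31.1]
wrist handle 447 mean [ 523.6 -287.9   95.9] rect [ 524.3 -288.8] [21.2  6.8] 57.5 z98 [ 65.9  97.1 123.6]
   circle [ 532.6 -294. ] 12.4
wrist handletop 863 mean [ 531.7 -293.7  132.7] rect [ 532.2 -293.7] [23.8 23.7] 54.0 z98 [131.3 132.8 133.9]
[ 0.5342 -0.2934  0.2383] [ 1.7998e+02 -2.0000e-02  1.4303e+02]
```

View pics/w3.png

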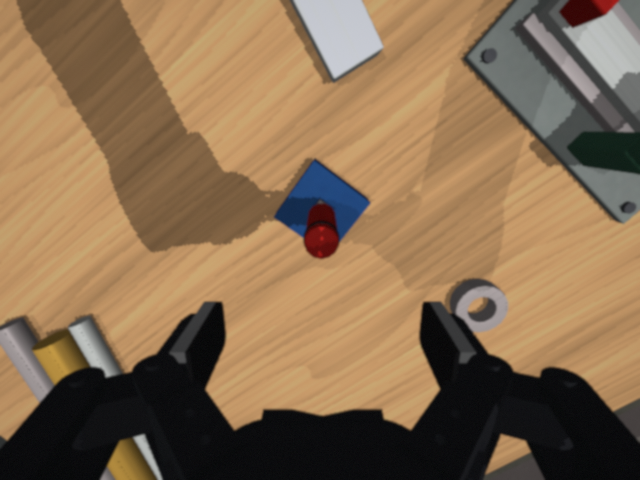

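The driver top is at (321,240), centred between the fingers, and the rack yaw is 16.5°. I'll descend and grip.

In the tool's units: -0.14 m is -0.2333, -0.0015 m is -0.0025.

>>> arm_command(
  steps=[
    {"dp": [-0.0025,-0.0017,-0.05],"angular": [0,0,0],"jaw": 1},
    {"dp": [-0.0025,-0.0017,-0.1083],"angular": [0,0,0],"jaw": 1},
    {"dp": [-0.0025,-0.0017,-0.1667],"angular": [0,0,0],"jaw": 1},
    {"dp": [-0.0025,-0.0017,-0.2167],"angular": [0,0,0],"jaw": 1},
    {"dp": [-0.0025,-0.0017,-0.2333],"angular": [0,0,0],"jaw": 1},
  ],
)

```text
t: 12.55
tcp_pos: [0.5313, -0.2946, 0.0956]
eef_rot: [-180.0, -0.2, 143.0]
contact_force: [-0.4, -0.3, 0.2]
finger_gap: 0.0855
finger_force: 0.0
```

>>> arm_command(
  steps=[
    {"dp": [0,0,0],"angular": [0,0,0],"jaw": 1},
    {"dp": [0,0,0],"angular": [0,0,0],"jaw": 0},
    {"dp": [0,0,0],"angular": [0,0,0],"jaw": -0.3},
    {"dp": [0,0,0],"angular": [0,0,0],"jaw": -0.6},
    {"dp": [0,0,0],"angular": [0,0,0],"jaw": -0.6},
  ],
)

```text
t: 13.05
tcp_pos: [0.5327, -0.2963, 0.0993]
eef_rot: [180.0, 0.1, 142.9]
contact_force: [-0.5, -0.9, 0.8]
finger_gap: 0.0278
finger_force: 0.0
```

Run:
```python
from h import *
st(3)
```

```text
13.15 tcp [ 0.5331 -0.2961  0.0993] [1.7995e+02 1.0000e-01 1.4293e+02] F [-0.14  0.26  4.99] sd [0.3  0.91 2.96] M [ 0.234 -0.009 -0.021] gap 0.0247
```

In the tool's units: 0.105 m is 0.175, 0.07 m is 0.1167.

>>> arm_command(
  steps=[
    {"dp": [0,0,0.0067],"angular": [0,0,0],"jaw": -0.6},
    {"dp": [0,0,0.025],"angular": [0,0,0],"jaw": -0.6},
    {"dp": [0,0,0.0583],"angular": [0,0,0],"jaw": -0.6},
    {"dp": [0,0,0.1167],"angular": [0,0,0],"jaw": -0.6},
    {"dp": [0,0,0.175],"angular": [0,0,0],"jaw": -0.6},
  ],
)

```text
t: 13.7
tcp_pos: [0.5314, -0.2962, 0.2046]
eef_rot: [-180.0, -0.1, 142.9]
contact_force: [0.4, -0.2, -0.7]
finger_gap: 0.0247
finger_force: 59.1
```

In the tool's units: 0.055 m is 0.0917, 0.03 m is 0.05.

>>> arm_command(
  steps=[
    {"dp": [0,0,0.05],"angular": [0,0,0],"jaw": -0.6},
    {"dp": [0,0,0.0917],"angular": [0,0,0],"jaw": -0.6},
    {"dp": [0,0,0.0917],"angular": [0,0,0],"jaw": -0.6},
  ],
)

```text
t: 14.0
tcp_pos: [0.5331, -0.2972, 0.2625]
eef_rot: [179.9, 0.3, 142.9]
contact_force: [-0.3, 0.6, -1.5]
finger_gap: 0.0248
finger_force: 59.1
```

Run:
```python
from h import *
st(3)
im,d,K,T=grab("side"); np.savez("s2.npz",im=im,W=world(d,K,T))
i2,d2,K,T=grab("scene"); np.savez("sc2.npz",im=i2,W=world(d2,K,T))
cv2.imwrite("pics/sd2.png",np.hstack([cv2.resize(a[y:y+220,x:x+150],None,fx=2.6,fy=2.6,interpolation=cv2.INTER_CUBIC) for a,y,x in((im,240,300),(i2,210,180))])[...,::-1])
for n in("s2","sc2"):
    f=np.load(n+".npz");W=f["W"];H,S,V=col(f["im"]);m=((H<8)|(H>172))&(S>140)&(abs(W[...,0]-.533)<.03)&(abs(W[...,1]+.295)<.03)&(W[...,2]>.15)
    P=W[m]; print(n,len(P),np.round(np.percentile(P[:,2],[1,5,50,95,99]),4)) if len(P) else 0
    for a,b in((.205,.225),(.225,.24),(.27,.3)):
        Q=P[(P[:,2]>a)&(P[:,2]<b)]; print(a,len(Q),np.round(Q.mean(0),4) if len(Q) else 0)
```

```text
14.1 tcp [ 0.5319 -0.2961  0.2589] [1.7999e+02 4.0000e-02 1.4291e+02] F [-0.46  0.19 -1.57] sd [0.27 0.27 0.06] M [-0.035 -0.021  0.004] gap 0.0247
s2 92 [0.2155 0.2163 0.2249 0.2727 0.2853]
0.205 48 [ 0.5258 -0.3054  0.2206]
0.225 23 [ 0.5295 -0.3065  0.2291]
0.27 8 [ 0.5353 -0.3103  0.2773]
sc2 437 [0.2189 0.2239 0.2699 0.3097 0.3187]
0.205 26 [ 0.5386 -0.3031  0.221 ]
0.225 59 [ 0.5399 -0.3013  0.2323]
0.27 191 [ 0.5378 -0.2991  0.2861]
```

View pics/sd2.png

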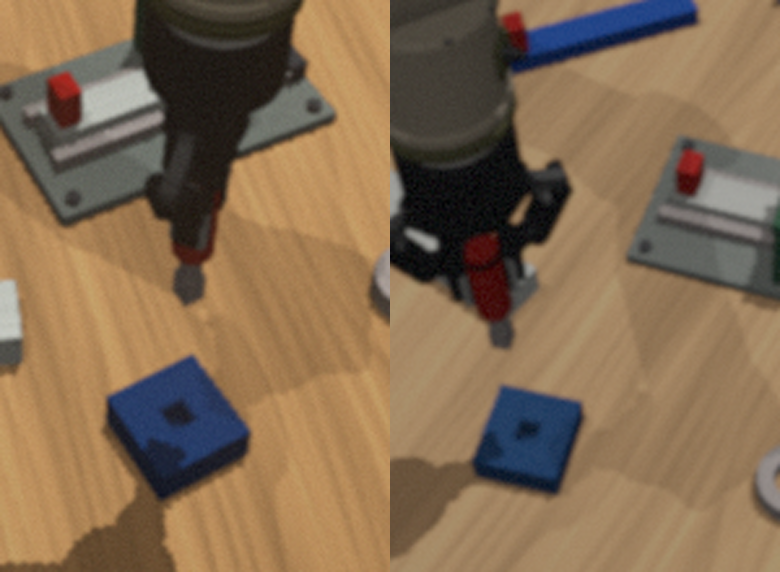

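The driver is held upright about 48 mm above the now-empty rack hole at (178,412) in the left half. I'll carry it over the screw.

In the tool's units: 0.187 m is 0.3117, 0.15 m is 0.25, 9 degrees is 0.2.

>>> arm_command(
  steps=[
    {"dp": [0.02,0.0617,0],"angular": [0,0,0.0444],"jaw": -0.6},
    {"dp": [0.0417,0.125,0],"angular": [0,0,0.0889],"jaw": -0.6},
    {"dp": [0.0617,0.1867,0],"angular": [0,0,0.1333],"jaw": -0.6},
    {"dp": [0.0833,0.25,0],"angular": [0,0,0.1778],"jaw": -0.6},
    {"dp": [0.1033,0.3117,0],"angular": [0,0,0.2],"jaw": -0.6},
  ],
)

```text
t: 14.75
tcp_pos: [0.5942, -0.1075, 0.257]
eef_rot: [-180.0, -0.1, 152.0]
contact_force: [0.4, 0.4, -0.8]
finger_gap: 0.0247
finger_force: 59.2
```

In the tool's units: 0.1115 m is 0.1858, 0.1 m is 0.1667.

>>> arm_command(
  steps=[
    {"dp": [0.02,0.0617,0],"angular": [0,0,0],"jaw": -0.6},
    {"dp": [0.0417,0.125,0],"angular": [0,0,0],"jaw": -0.6},
    {"dp": [0.0567,0.1667,0],"angular": [0,0,0],"jaw": -0.6},
    {"dp": [0.0633,0.1858,0],"angular": [0,0,0],"jaw": -0.6},
    {"dp": [0.0633,0.1858,0],"angular": [0,0,0],"jaw": -0.6},
  ],
)

```text
t: 15.25
tcp_pos: [0.6322, 0.004, 0.2571]
eef_rot: [-180.0, -0.1, 152.1]
contact_force: [-0.1, 0.5, -2.0]
finger_gap: 0.025
finger_force: 59.2
```

Run:
```python
from h import *
st(5)
c=imaging.get_calibration("wrist"); im,d=imaging.camera("wrist"); T=np.array(c["cam_to_world"]);K=np.array(c["camera_matrix"]); W=world(d,K,T)
np.savez("w4.npz",im=im,W=W); main("wrist",im,W)
cv2.imwrite("pics/w4.png",im[...,::-1])
```

```text
15.45 tcp [ 0.6317 -0.      0.2581] [-1.7993e+02 -1.0000e-02  1.5176e+02] F [-0.4  -0.19 -1.45] sd [0.4  0.63 0.51] M [-0.042  0.021  0.01 ] gap 0.025
wrist plate 14171 mean [564.9   2.1  12.1] rect [605.8  -1.9] [250.  150.1] 12.8 z98 [10.6 12.  13.6]
wrist beam 3501 mean [626.5  10.2 101.7] rect [629.8   4. ] [ 33.2 131.2] 12.7 z98 [ 99.8 101.8 103.1]
wrist head 1473 mean [627.2   5.5 119.1] rect [630.3   3.9] [36.1 36.4] 24.8 z98 [115.1 119.8 121.3]
wrist knobtop 718 mean [521.8 -20.   71.7] rect [521.6 -20.4] [19.6 25.7] 12.7 z98 [69.9 71.8 73.2]
wrist knob 8997 mean [615.6   0.8 256.9] rect [571.6 -12.5] [143.8  33. ] 13.1 z98 [ 71.9 284.2 292.3]
wrist bar 5052 mean [6.069e+02 1.000e-01 3.570e+01] rect [619.8   4.3] [218.8 123.4] 29.0 z98 [32.7 35.9 37.2]
wrist racktop 3783 mean [ 532.1 -291.7   29.7] rect [ 533.  -293.6] [70.6 72.4] 16.1 z98 [27.6 29.8 31.1]
wrist handle 0
wrist handletop 0
```

View pics/w4.png

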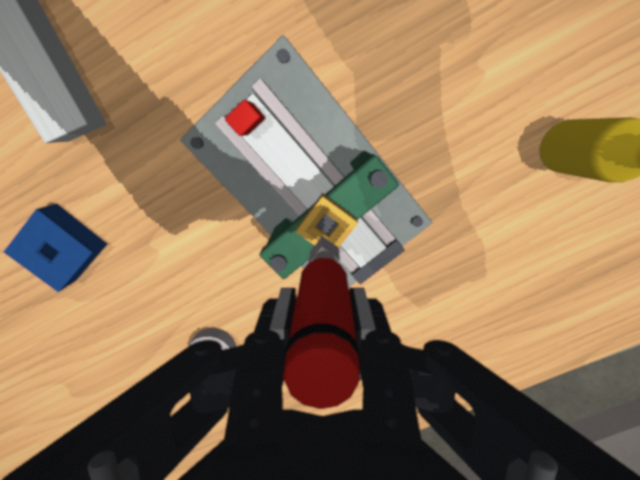

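The tip at (323,250) hangs just short of the recess at (326,223). I'll fit the driver axis from the depth points before inserting.

Run:
```python
from h import *
from scipy.optimize import least_squares as ls
s=bot.state(); print(np.round(s["tcp_pos"],4),np.round(s["eef_rot"],2))
c=imaging.get_calibration("wrist"); im,d=imaging.camera("wrist"); T=np.array(c["cam_to_world"]);W=world(d,np.array(c["camera_matrix"]),T);H,S,V=col(im)
near=np.hypot(W[...,0]-.6317,W[...,1])<.03
m=((H<8)|(H>172))&(S>140)&near&(W[...,2]>.2)
P=W[m]; print(len(P),np.round(np.percentile(P[:,2],[1,50,99]),4))
P=P[P[:,2]<np.percentile(P[:,2],99)-.02]
f=lambda p:np.hypot(P[:,0]-p[0]-p[2]*(P[:,2]-.17),P[:,1]-p[1]-p[3]*(P[:,2]-.17))-.013
r=ls(f,[.6317,0,0,0],loss="soft_l1",f_scale=.001); print("axis at tip",np.round(r.x,4),"rms",np.sqrt(np.mean(f(r.x)**2)))
z=W[...,2]; m=near&(z>.155)&(z<.19)&(S<90); Q=W[m]; print("tip",len(Q),np.round(Q.mean(0),4),np.round(np.percentile(Q[:,2],[2,50,98]),4),rect(Q))
H1=W[near|True]
m=(H>12)&(H<35)&(S>80)&(z>.112)&(z<.128)&(np.hypot(W[...,0]-.63,W[...,1]-.004)<.04); print("head",rect(W[m]))
```

```text
[6.319e-01 5.000e-04 2.584e-01] [-1.7997e+02  1.0000e-02  1.5178e+02]
8192 [0.2199 0.2876 0.2928]
axis at tip [ 0.6313  0.0012 -0.0052 -0.0129] rms 0.00028091646344440994
tip 364 [0.6267 0.0038 0.1812] [0.1695 0.1817 0.1897] (array([630.9,   1.3]), array([14.6, 14.9]), 26.4)
head (array([630.3,   3.9]), array([36.1, 36.3]), 25.5)
```

In the tool's units: -0.043 m is -0.0717, -0.04 m is -0.0667.

>>> arm_command(
  steps=[
    {"dp": [-0.0008,0.0042,-0.0167],"angular": [0,0,0],"jaw": -0.6},
    {"dp": [-0.0008,0.0042,-0.0417],"angular": [0,0,0],"jaw": -0.6},
    {"dp": [-0.0008,0.0042,-0.0667],"angular": [0,0,0],"jaw": -0.6},
    {"dp": [-0.0008,0.0042,-0.0717],"angular": [0,0,0],"jaw": -0.6},
    {"dp": [-0.0008,0.0042,-0.0717],"angular": [0,0,0],"jaw": -0.6},
  ],
)

```text
t: 16.1
tcp_pos: [0.6314, 0.0047, 0.2145]
eef_rot: [-180.0, -0.1, 151.9]
contact_force: [-0.6, 0.8, -1.3]
finger_gap: 0.0248
finger_force: 59.2
```

In the tool's units: -0.009 m is -0.015, -0.007 m is -0.0117.

>>> arm_command(
  steps=[
    {"dp": [0,0,-0.0067],"angular": [0,0,0],"jaw": -0.6},
    {"dp": [0,0,-0.0117],"angular": [0,0,0],"jaw": -0.6},
    {"dp": [0,0,-0.015],"angular": [0,0,0],"jaw": -0.6},
    {"dp": [0,0,-0.015],"angular": [0,0,0],"jaw": -0.6},
  ],
)

```text
t: 16.5
tcp_pos: [0.6321, 0.0047, 0.2069]
eef_rot: [180.0, 0.1, 151.9]
contact_force: [-0.7, -0.4, 4.4]
finger_gap: 0.0245
finger_force: 59.8
```

Run:
```python
from h import *
st(4)
```

```text
16.65 tcp [0.6321 0.0047 0.2068] [1.7998e+02 5.0000e-02 1.5191e+02] F [-0.95 -0.37  3.38] sd [0.13 0.28 0.84] M [-0.134  0.205 -0.013] gap 0.0248
```

In the tool's units: -0.004 m is -0.0067, -0.002 m is -0.0033.

>>> arm_command(
  steps=[
    {"dp": [-0.0008,-0.0013,0.0017],"angular": [0,0,0],"jaw": -0.6},
    {"dp": [-0.0017,-0.0025,0],"angular": [0,0,0],"jaw": -0.6},
    {"dp": [-0.0017,-0.0025,-0.0033],"angular": [0,0,0],"jaw": -0.6},
    {"dp": [-0.0017,-0.0025,-0.0067],"angular": [0,0,0],"jaw": -0.6},
    {"dp": [-0.0017,-0.0025,-0.0067],"angular": [0,0,0],"jaw": -0.6},
  ],
)

```text
t: 17.2
tcp_pos: [0.6307, 0.0033, 0.2017]
eef_rot: [-180.0, -0.0, 151.9]
contact_force: [0.7, 0.1, -2.2]
finger_gap: 0.0251
finger_force: 59.5
```

Run:
```python
from h import *
st(4)
```

```text
17.35 tcp [0.6307 0.0033 0.2021] [-1.7998e+02 -2.0000e-02  1.5192e+02] F [ 0.19  0.15 -2.2 ] sd [0.34 0.39 0.17] M [-0.089 -0.092  0.007] gap 0.0248
```

In the tool's units: -0.0045 m is -0.0075, -0.004 m is -0.0067.

>>> arm_command(
  steps=[
    {"dp": [0,0,-0.0033],"angular": [0,0,0],"jaw": -0.6},
    {"dp": [0,0,-0.0067],"angular": [0,0,0],"jaw": -0.6},
    {"dp": [0,0,-0.0075],"angular": [0,0,0],"jaw": -0.6},
    {"dp": [0,0,-0.0075],"angular": [0,0,0],"jaw": -0.6},
  ],
)

```text
t: 17.8
tcp_pos: [0.6307, 0.0033, 0.1976]
eef_rot: [-180.0, -0.0, 151.9]
contact_force: [-0.2, -0.2, -2.6]
finger_gap: 0.0249
finger_force: 59.4
```

```bash
cat >> h.py <<'E'
def head():
    c=imaging.get_calibration("wrist"); im,d=imaging.camera("wrist");W=world(d,np.array(c["camera_matrix"]),np.array(c["cam_to_world"]));H,S,V=col(im);z=W[...,2]
    m=(H>12)&(H<35)&(S>80)&(z>.112)&(z<.128)&(np.hypot(W[...,0]-.63,W[...,1]-.004)<.04); print("head",rect(W[m]),m.sum()); return im,d,c
E
python3 - <<'E'
from h import *
st(4); head(); im,d,c=head(); bartilt(im,d,c)
cv2.imwrite("pics/w5.png",im[...,::-1])
E
```

```text
17.95 tcp [0.6307 0.0033 0.1977] [-179.99   -0.    151.92] F [-0.29 -0.65 -2.04] sd [0.61 0.59 0.31] M [-0.071 -0.046 -0.001] gap 0.0244
head (array([630.3,   3.7]), array([36. , 36.6]), 25.0) 1855
head (array([630.3,   3.6]), array([36. , 36.7]), 25.0) 1855
bar n 2415 z at -60: 23.95 at 0: 23.95 slope mm/m -0.1Traceback (most recent call last):
  File "<stdin>", line 2, in <module>
  File "h.py", line 45, in bartilt
    m=(H>12)&(H<35)&(S>90)&(z>20)&(z<60)&(np.hypot(x,y)<.018); print("foot z",np.round(np.percentile(z[m],[1,5,20]),2), m.sum())
                                                                                       ~~~~~~~~~~~~~^^^^^^^^^^^^^^^
    return _quantile_unchecked(
        a, q, axis, out, overwrite_input, method, keepdims, weights)
    return _ureduce(a,
                    func=_quantile_ureduce_func,
    ...<5 lines>...
                    overwrite_input=overwrite_input,
                    method=method)
    r = func(a, **kwargs)
    result = _quantile(arr,
                       quantiles=q,
    ...<2 lines>...
                       out=out,
                       weights=wgt)
    slices_having_nans = np.isnan(arr[-1, ...])
                                  ~~~^^^^^^^^^
IndexError: index -1 is out of bounds for axis 0 with size 0
```

In the tool's units: -35 degrees is -0.7778.

>>> arm_command(
  steps=[
    {"dp": [0,0,0],"angular": [0,0,-0.1556],"jaw": -0.6},
    {"dp": [0,0,0],"angular": [0,0,-0.3111],"jaw": -0.6},
    {"dp": [0,0,0],"angular": [0,0,-0.4667],"jaw": -0.6},
    {"dp": [0,0,0],"angular": [0,0,-0.6222],"jaw": -0.6},
    {"dp": [0,0,0],"angular": [0,0,-0.7778],"jaw": -0.6},
  ],
)

```text
t: 18.6
tcp_pos: [0.6304, 0.003, 0.1979]
eef_rot: [-180.0, -0.0, 116.6]
contact_force: [-1.8, -1.9, -0.7]
finger_gap: 0.0245
finger_force: 59.1
```

Run:
```python
from h import *
st(4); head(); head()
```

```text
18.75 tcp [0.6305 0.0032 0.1978] [-1.7995e+02  2.0000e-02  1.1707e+02] F [-1.46 -1.88 -0.06] sd [0.37 0.38 0.6 ] M [-0.431  0.388  0.045] gap 0.0248
head (array([630.6,   3.9]), array([36. , 36.6]), 0.4) 1846
head (array([630.6,   3.9]), array([36. , 36.4]), 0.2) 1851
```

In the tool's units: -35 degrees is -0.7778.

>>> arm_command(
  steps=[
    {"dp": [0,0,0],"angular": [0,0,-0.1556],"jaw": -0.6},
    {"dp": [0,0,0],"angular": [0,0,-0.3111],"jaw": -0.6},
    {"dp": [0,0,0],"angular": [0,0,-0.4667],"jaw": -0.6},
    {"dp": [0,0,0],"angular": [0,0,-0.6222],"jaw": -0.6},
    {"dp": [0,0,0],"angular": [0,0,-0.7778],"jaw": -0.6},
  ],
)

```text
t: 19.4
tcp_pos: [0.6299, 0.0035, 0.1978]
eef_rot: [-179.9, -0.0, 81.8]
contact_force: [-4.5, -0.4, 2.8]
finger_gap: 0.0245
finger_force: 59.1
```

In the tool's units: -35 degrees is -0.7778.

>>> arm_command(
  steps=[
    {"dp": [0,0,0],"angular": [0,0,-0.1556],"jaw": -0.6},
    {"dp": [0,0,0],"angular": [0,0,-0.3111],"jaw": -0.6},
    {"dp": [0,0,0],"angular": [0,0,-0.4667],"jaw": -0.6},
    {"dp": [0,0,0],"angular": [0,0,-0.6222],"jaw": -0.6},
    {"dp": [0,0,0],"angular": [0,0,-0.7778],"jaw": -0.6},
  ],
)

```text
t: 19.9
tcp_pos: [0.6297, 0.0043, 0.1977]
eef_rot: [-179.8, 0.0, 46.8]
contact_force: [-4.6, 2.4, 4.0]
finger_gap: 0.0249
finger_force: 59.2
```

Run:
```python
from h import *
st(4); head(); im,d,c=head(); 
try: bartilt(im,d,c)
except Exception: pass
cv2.imwrite("pics/w6.png",im[...,::-1])
```

```text
20.05 tcp [0.6298 0.0043 0.1975] [-1.7985e+02  5.0000e-02  4.7150e+01] F [-4.72  1.72  3.8 ] sd [0.44 0.57 0.28] M [0.46  1.384 0.037] gap 0.0248
head (array([631. ,   3.5]), array([36.5, 36.2]), 21.2) 1873
head (array([630.9,   3.5]), array([36.7, 36.2]), 21.1) 1874
bar n 880 z at -60: 24.0 at 0: 23.94 slope mm/m -0.9
foot z [33.92 34.02 34.28] 8
```

In the tool's units: 0.002 m is 0.0033, -0.0008 m is -0.0013, -32 degrees is -0.7111.

>>> arm_command(
  steps=[
    {"dp": [-0.0013,0.0012,0],"angular": [0,0,-0.1556],"jaw": -0.6},
    {"dp": [-0.0017,0.0017,0],"angular": [0,0,-0.3111],"jaw": -0.6},
    {"dp": [-0.0017,0.0025,0],"angular": [0,0,-0.4667],"jaw": -0.6},
    {"dp": [-0.0017,0.003,0],"angular": [0,0,-0.6222],"jaw": -0.6},
    {"dp": [-0.0017,0.0033,0],"angular": [0,0,-0.7111],"jaw": -0.6},
  ],
)

```text
t: 20.7
tcp_pos: [0.6297, 0.0055, 0.1976]
eef_rot: [-180.0, 0.0, 14.9]
contact_force: [-2.1, -0.2, 1.9]
finger_gap: 0.0246
finger_force: 59.6
```

Run:
```python
from h import *
st(4); head(); im,d,c=head(); 
try: bartilt(im,d,c)
except Exception: pass
```

```text
20.85 tcp [0.6297 0.0055 0.1976] [-1.7999e+02  4.0000e-02  1.5190e+01] F [-2.39  0.12  1.54] sd [0.44 0.38 0.78] M [0.002 0.703 0.062] gap 0.0248
head (array([630.7,   3.1]), array([36.6, 37. ]), 79.7) 1876
head (array([631. ,   3.2]), array([36.2, 36.7]), 79.7) 1869
```

>>> arm_command(
  steps=[
    {"dp": [0,0,0],"angular": [0,0,0],"jaw": -0.5},
    {"dp": [0,0,0],"angular": [0,0,0],"jaw": -0.3},
    {"dp": [0,0,0],"angular": [0,0,0],"jaw": 0},
    {"dp": [0,0,0],"angular": [0,0,0],"jaw": 0.5},
    {"dp": [0,0,0],"angular": [0,0,0],"jaw": 0.8},
  ],
)

```text
t: 21.5
tcp_pos: [0.6301, 0.0053, 0.1979]
eef_rot: [180.0, -0.0, 14.9]
contact_force: [0.5, -0.5, -0.6]
finger_gap: 0.07
finger_force: 0.0
```

Run:
```python
from h import *
st(3); im,d,c=head(); W=world(d,np.array(c["camera_matrix"]),np.array(c["cam_to_world"]));H,S,V=col(im)
m=((H<8)|(H>172))&(S>140)&(np.hypot(W[...,0]-.6305,W[...,1]-.0035)<.03)&(W[...,2]>.15); P=W[m]; print(np.round(np.percentile(P[:,2],[1,99]),4)); print("top",rect(P[P[:,2]>np.percentile(P[:,2],99)-.006]))
```

```text
21.6 tcp [0.6299 0.0053 0.1979] [ 1.7999e+02 -1.0000e-02  1.4920e+01] F [-0.03 -0.19 -0.27] sd [0.42 0.23 0.35] M [-0.    -0.     0.025] gap 0.0768
head (array([630.9,   3.2]), array([36.4, 36.9]), 79.7) 1882
[0.1581 0.2315]
top (array([631.2,   3.7]), array([25.6, 24.4]), 15.0)
```

In the tool's units: 0.1 m is 0.1667, 0.02 m is 0.0333, 16 degrees is 0.3556.

>>> arm_command(
  steps=[
    {"dp": [0,0,0.0333],"angular": [0,0,0],"jaw": 1},
    {"dp": [0,0,0.0833],"angular": [0,0,0],"jaw": 1},
    {"dp": [0,0,0.1417],"angular": [0,0,0],"jaw": 1},
    {"dp": [-0.0167,-0.0033,0.1667],"angular": [0,0,0.1778],"jaw": 1},
    {"dp": [-0.0417,-0.0083,0.1667],"angular": [0,0,0.3556],"jaw": 1},
  ],
)

```text
t: 22.2
tcp_pos: [0.6061, 0.0, 0.3]
eef_rot: [179.8, -0.2, 31.3]
contact_force: [0.1, 1.0, -0.7]
finger_gap: 0.0857
finger_force: 0.0
```

In the tool's units: -0.08 m is -0.1333, -0.06 m is -0.1, 40 degrees is 0.8889.

>>> arm_command(
  steps=[
    {"dp": [-0.025,-0.0067,0],"angular": [0,0,0.1778],"jaw": 1},
    {"dp": [-0.05,-0.0133,0],"angular": [0,0,0.3556],"jaw": 1},
    {"dp": [-0.075,-0.02,0],"angular": [0,0,0.5333],"jaw": 1},
    {"dp": [-0.1,-0.0267,0],"angular": [0,0,0.7111],"jaw": 1},
    {"dp": [-0.1333,-0.0333,0],"angular": [0,0,0.8889],"jaw": 1},
  ],
)

```text
t: 22.7
tcp_pos: [0.5246, -0.0199, 0.2979]
eef_rot: [180.0, -0.0, 71.3]
contact_force: [-0.5, 0.5, -0.4]
finger_gap: 0.0857
finger_force: 0.0
```

In the tool's units: -0.002 m is -0.0033, -0.001 m is -0.0017, 32 degrees is 0.7111.

>>> arm_command(
  steps=[
    {"dp": [-0.0017,0,0],"angular": [0,0,0.1778],"jaw": 1},
    {"dp": [-0.0033,0,0],"angular": [0,0,0.3556],"jaw": 1},
    {"dp": [-0.0033,0,0],"angular": [0,0,0.5333],"jaw": 1},
    {"dp": [-0.0033,0,0],"angular": [0,0,0.7111],"jaw": 1},
    {"dp": [-0.0033,0,0],"angular": [0,0,0.7111],"jaw": 1},
  ],
)

```text
t: 23.2
tcp_pos: [0.5227, -0.0199, 0.298]
eef_rot: [180.0, -0.0, 103.0]
contact_force: [0.8, -0.6, 0.3]
finger_gap: 0.0854
finger_force: 0.0
```

Run:
```python
from h import *
st(6); im,d,c=head(); main("wrist",im,world(d,np.array(c["camera_matrix"]),np.array(c["cam_to_world"]))); bartilt(im,d,c)
```

```text
23.45 tcp [ 0.5228 -0.0196  0.2977] [-1.7999e+02  1.0000e-02  1.0278e+02] F [-0.04  0.01  0.19] sd [0.49 0.6  0.18] M [-0.019  0.027  0.013] gap 0.0855
head (array([630.,   4.]), array([36. , 36.3]), 79.3) 988
wrist plate 10769 mean [572.3   7.5  12. ] rect [606.4  -1.6] [250.  148.6] 12.8 z98 [10.6 11.9 13.6]
wrist beam 2900 mean [625.6  12.2 101.5] rect [629.4   4.8] [ 32.8 131.4] 12.6 z98 [ 98.5 101.7 103.1]
wrist head 988 mean [624.7   6.7 119.1] rect [630.   4.] [36.  36.3] 79.3 z98 [114.4 119.9 121.3]
wrist knobtop 400 mean [521.1 -19.9  71.8] rect [521.2 -20.2] [17.1 25. ] 13.0 z98 [70.5 71.8 73.1]
wrist knob 3259 mean [610.3   3.  191.8] rect [577.4  -7.3] [132.3  25.5] 12.7 z98 [ 71.4 213.  230.9]
wrist bar 3914 mean [609.6   0.7  35.6] rect [617.2   1.8] [124.6 223.7] 84.4 z98 [32.7 35.8 37.2]
wrist racktop 1974 mean [ 533.  -291.2   29.7] rect [ 533.5 -293.7] [69.8 71.7] 16.8 z98 [27.9 29.8 31. ]
wrist handle 0
wrist handletop 0
bar n 1246 z at -60: 23.91 at 0: 23.85 slope mm/m -1.0
foot z [28.84 29.69 33.21] 53
```

In the tool's units: -0.17 m is -0.2833, -0.15 m is -0.25.

>>> arm_command(
  steps=[
    {"dp": [0,0,-0.0667],"angular": [0,0,0],"jaw": 1},
    {"dp": [0,0,-0.1333],"angular": [0,0,0],"jaw": 1},
    {"dp": [-0.0008,0,-0.2],"angular": [0,0,0],"jaw": 1},
    {"dp": [-0.0008,0,-0.25],"angular": [0,0,0],"jaw": 1},
    {"dp": [-0.0008,0,-0.2833],"angular": [0,0,0],"jaw": 1},
  ],
)

```text
t: 24.05
tcp_pos: [0.5216, -0.0196, 0.1256]
eef_rot: [-179.9, 0.0, 102.9]
contact_force: [-0.3, 0.5, 0.0]
finger_gap: 0.0856
finger_force: 0.0
```

In the tool's units: -0.069 m is -0.115, -0.066 m is -0.11.

>>> arm_command(
  steps=[
    {"dp": [0,0,-0.05],"angular": [0,0,0],"jaw": 1},
    {"dp": [0,0,-0.0917],"angular": [0,0,0],"jaw": 1},
    {"dp": [0,0,-0.11],"angular": [0,0,0],"jaw": 1},
    {"dp": [0,0,-0.115],"angular": [0,0,0],"jaw": 1},
    {"dp": [0,0,-0.115],"angular": [0,0,0],"jaw": 1},
  ],
)

```text
t: 24.55
tcp_pos: [0.5224, -0.0198, 0.059]
eef_rot: [-180.0, 0.0, 102.9]
contact_force: [1.2, -0.3, -0.8]
finger_gap: 0.0854
finger_force: 0.0
```

Run:
```python
from h import *
im,d=st(4); bartilt(im,d,imaging.get_calibration("wrist"))
```

```text
24.7 tcp [ 0.5228 -0.0196  0.0598] [1.7991e+02 2.0000e-02 1.0291e+02] F [ 0.46 -0.1   0.17] sd [0.59 0.19 0.69] M [-0.    -0.009 -0.006] gap 0.0849
bar n 5544 z at -60: 23.97 at 0: 23.91 slope mm/m -1.0
foot z [25.93 27.11 30.1 ] 1373
```

>>> arm_command(
  steps=[
    {"dp": [0,0,0],"angular": [0,0,0],"jaw": 0},
    {"dp": [0,0,0],"angular": [0,0,0],"jaw": -0.4},
    {"dp": [0,0,0],"angular": [0,0,0],"jaw": -0.5},
    {"dp": [0,0,0],"angular": [0,0,0],"jaw": -0.7},
    {"dp": [0,0,0],"angular": [0,0,0],"jaw": -0.7},
  ],
)

```text
t: 25.25
tcp_pos: [0.522, -0.0197, 0.059]
eef_rot: [-180.0, -0.0, 102.9]
contact_force: [-1.4, -0.2, 3.2]
finger_gap: 0.0193
finger_force: 59.7
```

Run:
```python
from h import *
im,d=st(4); bartilt(im,d,imaging.get_calibration("wrist"))
```

```text
25.4 tcp [ 0.522  -0.0197  0.059 ] [-1.7999e+02 -1.0000e-02  1.0291e+02] F [-0.91 -0.38  4.66] sd [0.52 0.18 0.85] M [ 0.005  0.276 -0.017] gap 0.0193
bar n 6303 z at -60: 23.96 at 0: 23.96 slope mm/m -0.0
foot z [26.   27.04 30.21] 1395
```

The foot dropped 5.6 mm, matching the measured gap, so it should now press with about 2.7 N. I'll draw the block out 30 mm.

In the tool's units: -0.014 m is -0.0233, -0.005 m is -0.0083.

>>> arm_command(
  steps=[
    {"dp": [-0.0033,-0.0008,0],"angular": [0,0,0],"jaw": -0.7},
    {"dp": [-0.0083,-0.0018,0],"angular": [0,0,0],"jaw": -0.7},
    {"dp": [-0.0133,-0.003,0],"angular": [0,0,0],"jaw": -0.7},
    {"dp": [-0.0183,-0.0042,0],"angular": [0,0,0],"jaw": -0.7},
    {"dp": [-0.0233,-0.0053,0],"angular": [0,0,0],"jaw": -0.7},
  ],
)

```text
t: 25.95
tcp_pos: [0.5104, -0.0226, 0.059]
eef_rot: [179.8, 0.1, 102.9]
contact_force: [5.8, 1.2, -0.8]
finger_gap: 0.0192
finger_force: 59.2
```

In the tool's units: -0.0155 m is -0.0258, -0.012 m is -0.02.

>>> arm_command(
  steps=[
    {"dp": [-0.0067,-0.0015,0],"angular": [0,0,0],"jaw": -0.7},
    {"dp": [-0.0133,-0.003,0],"angular": [0,0,0],"jaw": -0.7},
    {"dp": [-0.02,-0.0045,0],"angular": [0,0,0],"jaw": -0.7},
    {"dp": [-0.0258,-0.0058,0],"angular": [0,0,0],"jaw": -0.7},
    {"dp": [-0.0258,-0.0058,0],"angular": [0,0,0],"jaw": -0.7},
  ],
)

```text
t: 26.45
tcp_pos: [0.4942, -0.0264, 0.059]
eef_rot: [179.8, 0.1, 102.9]
contact_force: [3.6, 0.2, 0.4]
finger_gap: 0.0192
finger_force: 59.5
```

Run:
```python
from h import *
im,d=st(5); bartilt(im,d,imaging.get_calibration("wrist"))
```

```text
26.65 tcp [ 0.4942 -0.0264  0.059 ] [1.7986e+02 5.0000e-02 1.0292e+02] F [4.75 0.6  1.07] sd [0.69 0.27 0.43] M [ 0.101 -0.695 -0.005] gap 0.0191
bar n 6364 z at -60: 23.96 at 0: 23.98 slope mm/m 0.3
foot z [25.59 26.71 29.5 ] 1421
```

In the tool's units: 0.002 m is 0.0033.

>>> arm_command(
  steps=[
    {"dp": [0,0,0],"angular": [0,0,0],"jaw": -0.4},
    {"dp": [0,0,0],"angular": [0,0,0],"jaw": 0},
    {"dp": [0,0,0],"angular": [0,0,0],"jaw": 0.5},
    {"dp": [0,0,0],"angular": [0,0,0],"jaw": 1},
    {"dp": [0,0,0.0033],"angular": [0,0,0],"jaw": 1},
  ],
)

```text
t: 27.2
tcp_pos: [0.4925, -0.0264, 0.0606]
eef_rot: [-180.0, -0.0, 102.9]
contact_force: [0.1, 0.5, -0.5]
finger_gap: 0.0818
finger_force: 0.0
```

In the tool's units: 0.1 m is 0.1667, 0.09 m is 0.15.

>>> arm_command(
  steps=[
    {"dp": [0,0,0.0333],"angular": [0,0,0],"jaw": 1},
    {"dp": [0,0,0.0833],"angular": [0,0,0],"jaw": 1},
    {"dp": [0,0,0.15],"angular": [0,0,0],"jaw": 1},
    {"dp": [0,0,0.1667],"angular": [0,0,0],"jaw": 1},
    {"dp": [0,0,0.1667],"angular": [0,0,0],"jaw": 1},
  ],
)

```text
t: 27.7
tcp_pos: [0.4935, -0.0261, 0.1622]
eef_rot: [179.8, 0.0, 102.9]
contact_force: [0.5, 0.6, 0.4]
finger_gap: 0.0852
finger_force: 0.0
```

Run:
```python
from h import *
st(5); im,d,c=head(); W=world(d,np.array(c["camera_matrix"]),np.array(c["cam_to_world"]))
bartilt(im,d,c); main("wrist",im,W); cv2.imwrite("pics/w7.png",im[...,::-1])
```

```text
27.9 tcp [ 0.4922 -0.0262  0.1597] [-1.7989e+02 -2.0000e-02  1.0293e+02] F [ 0.27 -0.09  0.1 ] sd [0.17 0.89 0.48] M [ 0.007 -0.006 -0.025] gap 0.0853
head (array([630.5,   3.7]), array([36.1, 39.5]), 79.7) 3615
bar n 2702 z at -60: 23.96 at 0: 23.95 slope mm/m -0.1
foot z [26.63 28.02 31.65] 455
wrist plate 19582 mean [567.4   9.8  12.1] rect [604.3  -1.9] [255.7 149.7] 12.9 z98 [10.8 12.  13.7]
wrist beam 8733 mean [623.1  14.6 101. ] rect [627.1   3.9] [ 39.8 132.9] 11.3 z98 [ 96.  101.6 102.9]
wrist head 3615 mean [625.9   5.4 118.9] rect [630.5   3.7] [36.1 39.5] 79.7 z98 [114.  119.8 121.2]
wrist knobtop 1055 mean [493.7 -26.4  71.7] rect [493.7 -27.2] [19.  25.8] 13.7 z98 [70.  71.8 72.9]
wrist knob 2179 mean [545.5 -13.3 105.7] rect [554.9 -14.3] [143.7  25.9] 11.8 z98 [ 55.5  72.5 162. ]
wrist bar 8866 mean [573.8  -6.8  35.7] rect [605.5  -5. ] [250.6 123.3] 32.0 z98 [32.7 35.8 37. ]
wrist racktop 0
wrist handle 0
wrist handletop 0
```

View pics/w7.png

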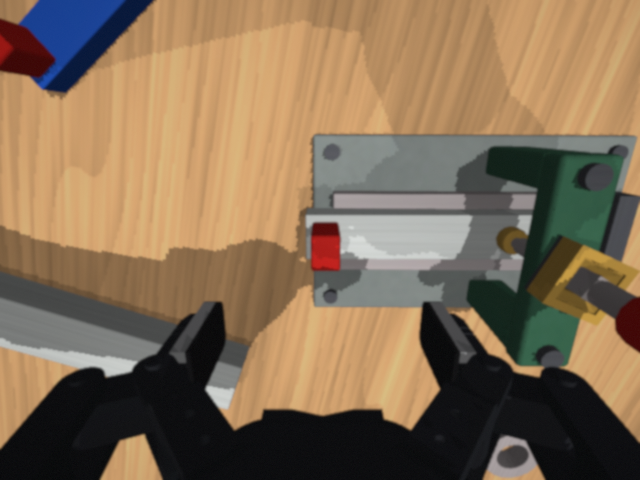

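The block lies flat with its knob at (326,246), about 29 mm out. The driver stands in the screw at (600,295), and the foot rests on the bar at (510,241). Handing in.

```bash
python3 -c "
from bench import bot; print(bot.close_job())"
```

```text
the job is handed in; nothing more can be done
None
```

The job is handed in, with no pass or fail reported back: the foot drags on the block at an estimated 2.7 N, the driver stands in the screw, and the block lies flat about 29 mm out.

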